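# Unpack the cash box for the morning

### The arm

A 6-joint arm with a two-finger parallel gripper is mounted at the origin on a cart in front of the work surface, level with it; the furniture and walls round the work are solid. World frame = base frame: x ahead of the robot, y to its left, z up, the work surface at z = 0. Lengths are in mm, angles in rad, forces in N, time in s.
With the tool pointing down it reaches from about 350 to 775 mm from the base axis. Payload 5.5 kg.
Tool frame: the origin (TCP) lies midway between the tips of the shut fingers; the grasp point (between the pads) lies 19 mm behind it; z points along the fingers, x is the direction in which the jaws open and shut, and the axes are right-handed (so a half turn about z gives the same grasp; the last joint's range is limited). The gripper opens to 85 mm and grips with 20 to 120 N. Pads are 22 mm wide; open, the fingers measure 114 mm over their backs; the gripper's body (76 mm by 85 mm) begins 54 mm behind the grasp point. The pads swing forward as they close: fully open they stand 13 mm farther back than shut.
Start: joints at [-1.315, 0.313, 0.046, 1.304, 0, 1.431], TCP at [221.689, -530.59, 231.323] pointing down, gripper open.
Joint ranges: [-2.76, 2.76], [-0.86, 1.69], [-1.03, 1.26], [-2.2, 2.34], [-1.47, 1.5], [-3.14, 3.14]. Speed limits (rad/s): [2.57, 2.57, 3.14, 3.14, 3.14, 3.14].

### API

Orientations are given as a unit quaternion [x, y, z, w].
In Python, from cell import manip gives the robot as it stands. The module is installed in compiled form; this text tells all that it offers.
- The arm moves only by the tool move_arm, never from a script. Its argument "deltas" is a list of rows, each an object of numbers: "tx", "ty", "tz": the shift along the tool's x, y, z in cm; "spin": the turn about the tool's z in rad; "jaw": the opening, from 0 (shut) to 1 (fully open). A call has 1 to 12 rows; each row is the pose to reach, as a shift and turn from the pose measured when the call began, along the tool's axes at that moment; what a row does not reach only later rows make up. A row lasts 1/10 s, in which the tool goes at most 50 mm and 8.59 degrees, less where a joint would pass 70% of its speed; a pose out of reach is approached as far as the arm can. A call with a gripper value outside its range is refused whole. The fingers move at their own pace and stop on an object; the grip force is fixed at half the most. Time passes only in rows, so rows that repeat a pose let the fingers close. It gives the time, the measured TCP pose, the force and the opening at its end, in the units of the state.
- manip.read_state(): the state, without advancing time (a new reading comes with each control period).
- manip.read_camera(name): name is "side" or "top"; returns the picture (420x560x3 uint8, red, green, blue); there is no depth.
- manip.camera_params(name): a dict with "vfov" (degrees; the focal length in pixels is half the picture's height over the tangent of half this angle, whatever the lens; pixels are square), "cx", "cy" (the principal point, pixels), "k1" (the pictures are not rectified: a ray, as slopes to the right and down, at radius r is drawn at 1 + k1 r^2 times it, then the intrinsics apply), "origin" and "orientation" of the camera in the world. Camera axes: x right, y up, looking along -z (the intrinsics and any distortion apply to the point x, -y, -z); pixel columns grow to the right and rows downward; lengths in mm; the calibration is good to about 2 mm. A picture is of the moment at which its call begins. camera_params takes no time and is no camera call.
- manip.sign_off(): hands the job in, once; it reports no verdict.
Trained networks look in the newest picture that a camera, given by its name, has taken for a name from the list of things; names that differ only in an ending like _2 or _b are one class to them, and where a whole thing is asked for, a point or a joint stands for the part that bears it (a point fixed in the world has none). Each returns a list of dicts, best first, with "score" (0 to 1); they miss things now and then, are a little off and sometimes report something else, mostly with a low value. They report only what shows in the picture. A call takes as long as a camera call.
- manip.cut_out(camera, query): "pixels" (420x560 bool, what is visible of it) and "pixel" ([column, row] in pixels, amid what is visible of it).
- manip.mark_of(camera, query): "pixel" ([column, row] in pixels: a listed point, or the origin of a listed thing).
The state is a dict: "time": time; "q": joint angles; "joint_vel": joint speeds; "tau": joint torques, N m; "tool_pos": TCP position; "eef_rot": TCP orientation; "ft_force": force on the tool from outside, world axes, zero at the start; "moment": the same for the moment, N m; "width": finger opening in mm.
Only numpy, scipy, OpenCV 4.12 (cv2) and the standard library are available. Lean on these libraries where they do the work, as an engineer would, in place of code of your own. Each camera call takes 0.05 s, during which the arm holds its last target.

### The job

Set the reception desk up for the morning: lift the coin tray straight up out of the open cash box, keep it level so the coins stay in their cups, and stand it on the desk right next to the card terminal at the front right. Then take out the USB stick that is kept under the tray and lay it on the closed laptop, and last shut the lid of the cash box. Do not drop the tray or the stick, and leave the box and everything else standing where it is.

Things in the scene. Friction and masses are not known exactly. Their poses are not given: they have to be found in the camera images.
- cash_box: blue steel cash box, loose, 1.6 kg; origin: centre of its underside. Body 160 (its x) x 200 (its y) x 68 mm high, open on top, sheet 2 mm. Lid hinged along the +x side (x = 80, z = 68 mm), lock on the -x side. Ledges inside the two short ends (y = +-90 to +-98 mm), 34 mm above the underside, carry the coin tray; under it a free well 156 x 180 mm with its floor at z = 2 mm.
- cash_lid (a joint): lid of the cash box, rad: 0 shut, 1.57 upright, 1.85 fully back at its stop; it starts open. A shallow shell 160 x 200 x 24 mm, 0.35 kg, reaching 160 mm from the hinge. Stiff hinge (0.15 N m friction): it stays where left when steep and sinks shut by itself below about 0.9 rad.
- lid_hinge (a point): middle of the hinge line of the cash box lid; the hinge line runs along the y axis of this frame and of the box
- lid_front_edge (a point): middle of the lid's free long edge, on its outer face (on top when shut); z axis out of that face. A folded wire carrying handle stands 8 mm off the outer face, 65 to 100 mm from the hinge.
- tray_grip (a point): middle of the coin tray's centre grip, 40 mm above the tray's underside: an upright wall 14 mm thick (tray y), 66 mm long (tray x), top 52 mm above the underside. Either side of it a cup 65 (x) x 87 mm (y) leaves room for a finger; coins lie in it up to 9 mm above the underside. So a gripper closes along y.
- tray_center (a point): centre of the coin tray, 15 mm above its underside, z up. Dark grey plastic, 0.45 kg, 149 (x) x 189 mm (y), rim 30 mm high, plain coins in its cups (they move with it). At the start it stands on the ledges in the box, aligned with it, 3.5 mm of play all round.
- stick_center (a point): white and black USB stick, 86 (x) x 22 (y) x 15 mm, 35 g, flat on the floor of the box under the coin tray, hidden until the tray is out. This point: half-way up, middle of its housing, which reaches 30 mm either way along x; a metal plug sticks out beyond one end.
- laptop: closed black laptop, loose, 1.9 kg, 263 mm (its x) by 385 mm (its y), its flat top 28 mm above the desk. Origin: centre of its underside.
- terminal_center (a point): the black card terminal near the right front corner of the desk as seen from the robot (not the one at the back left): keypad towards the robot, paper slip upright at its far end; loose, 0.38 kg, 169 (its x) x 80 mm (its y), 80 mm high. This point: its middle, 20 mm above the desk. Beyond it (+x) the desk is free up to a pile of paper at x = 0.72 m; the desk's right edge is at y = -0.50 m.

How it is judged:
By the outcome, as a careful person would: the job done as asked, in the order asked, and still so for the second after the job is handed in, with the robot touching nothing.
It also fails if it takes over 72 s, if anything falls off the work surface, if the arm or the gripper's body presses on something with over 40 N, if the wrist force passes 120 N, or if a joint passes its speed limit or range.

## Working session

There is one attempt and no reset: what is moved stays moved. The work goes in short steps, Python scripts to look and compute and a tool call to move; the robot and the scene stay as the last step left them, time stands still between calls to the robot, and variables do not carry over. Pictures are saved under pics/ and viewed, and the job is handed in when it is done.

Besides the shell and the picture viewer there is one more tool, called after "Request:" as name(argument=value, ...), one argument or row to a line, values as JSON. move_arm: Moves the arm, as the interface text tells. Its arguments: {"type":"object","properties":{"deltas":{"type":"array"}},"required":["deltas"]}

```bash
mkdir -p pics; ls; cat > h.py <<'E'
import numpy as np, cv2
from cell import manip
from scipy.spatial.transform import Rotation as R
def cam(n):
    p=manip.camera_params(n); f=210/np.tan(np.radians(p['vfov'])/2); return p,f
def ray(n,px):
    p,f=cam(n)
    d=np.array([(px[0]-p['cx'])/f,(px[1]-p['cy'])/f]); u=d.copy()
    for _ in range(50): u=d/(1+p['k1']*(u@u))
    v=R.from_quat(p['orientation']).apply([u[0],-u[1],-1]); return np.array(p['origin'],float),v
def atz(n,px,z):
    o,v=ray(n,px); return o+v*(z-o[2])/v[2]
def proj(n,P):
    p,f=cam(n); c=R.from_quat(p['orientation']).inv().apply(np.array(P,float)-p['origin'])
    c=np.atleast_2d(c); u=np.stack([c[:,0],-c[:,1]],1)/-c[:,2:3]; r2=(u**2).sum(1,keepdims=True)
    return u*(1+p['k1']*r2)*f+[p['cx'],p['cy']]
def tri(a,pa,b,pb):
    o1,v1=ray(a,pa);o2,v2=ray(b,pb)
    v1/=np.linalg.norm(v1);v2/=np.linalg.norm(v2)
    t=np.linalg.lstsq(np.stack([v1,-v2],1),o2-o1,rcond=None)[0]
    A=o1+t[0]*v1;B=o2+t[1]*v2; return (A+B)/2,np.linalg.norm(A-B)
def snap(n,name):
    im=manip.read_camera(n); cv2.imwrite(f'pics/{name}.png',im[:,:,::-1]); return im
E
python3 - <<'E'
from h import *
s=manip.read_state(); print({k:np.round(v,3).tolist() for k,v in s.items()})
for n in('top','side'):
    print(manip.camera_params(n)); snap(n,n+'0')
    for q in('tray_grip','tray_center','cash_box','lid_hinge','lid_front_edge','laptop','terminal_center'):
        print(n,q,[(round(d['score'],2),np.round(d['pixel'],1).tolist()) for d in manip.mark_of(n,q)[:3]])
E
```

```text
pics
{'time': 0.0, 'q': [-1.315, 0.314, 0.045, 1.304, 0.0, 1.431], 'joint_vel': [0.002, 0.0, 0.001, -0.0, -0.0, 0.0], 'tau': [-0.001, -48.062, 29.853, 0.019, -0.0, 0.0], 'tool_pos': [221.548, -530.035, 230.416], 'eef_rot': [0.832, -0.554, -0.001, -0.001], 'ft_force': [-0.377, -0.0, -0.033], 'moment': [-0.027, -0.004, -0.061], 'width': 85.254}
{'vfov': 52.69381575509938, 'cx': 283.7725683721573, 'cy': 204.20033931758337, 'k1': -0.11170417772932899, 'origin': array([ 377.44357911,  -64.18276586, 1122.21103443]), 'orientation': array([-0.04731193,  0.02625617,  0.71189283, -0.70020054])}
top tray_grip [(0.86, [305.8, 201.2])]
top tray_center [(0.49, [159.4, 207.0])]
top cash_box [(0.72, [158.5, 207.3])]
top lid_hinge [(0.9, [307.4, 171.6])]
top lid_front_edge [(0.74, [321.0, 131.9])]
top laptop [(0.59, [159.4, 205.0])]
top terminal_center [(0.81, [418.8, 235.8])]
{'vfov': 54.43800695550083, 'cx': 288.2391855093542, 'cy': 215.9302643519948, 'k1': -0.10478140389975184, 'origin': array([ 450.78334104, -941.46471066,  459.43131901]), 'orientation': array([ 0.5587217 , -0.01459564, -0.00821373,  0.82918608])}
side tray_grip [(0.75, [295.0, 227.3])]
side tray_center [(0.72, [291.8, 239.3])]
side cash_box []
side lid_hinge [(0.96, [327.8, 234.9])]
side lid_front_edge [(0.75, [356.2, 177.0])]
side laptop [(0.94, [289.8, 203.8]), (0.47, [295.5, 240.7])]
side terminal_center [(0.61, [247.1, 339.1])]
```

View pics/top0.png

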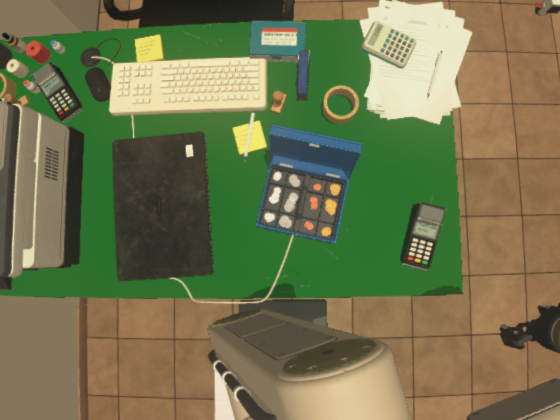

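View pics/side0.png

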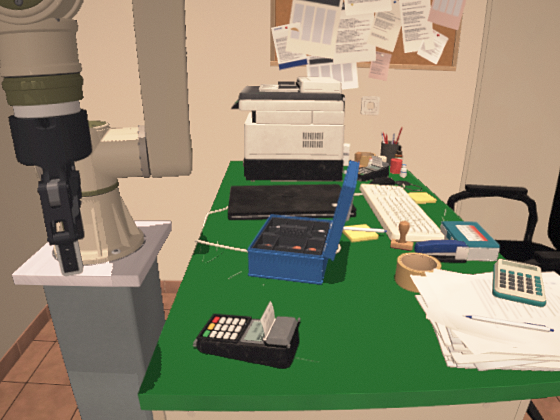

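Top view: the open box has its tray at about (303,203) with the lid leaning back towards (315,145). The terminal is at (423,236) and the laptop at (162,205). The side view agrees.

```bash
python3 - <<'E'
from h import *
print('grip',tri('top',(305.8,201.2),'side',(295,227.3)))
print('hinge',tri('top',(307.4,171.6),'side',(327.8,234.9)))
print('edge',tri('top',(321,131.9),'side',(356.2,177)))
print('term',tri('top',(418.8,235.8),'side',(247.1,339.1)))
print('grip z86',atz('top',(305.8,201.2),74), 'hinge z68',atz('top',(307.4,171.6),68),'term',atz('top',(418.8,235.8),20))
im=manip.read_camera('top')
def big(m,name,z,box):
    pass
for q in('tray_center','cash_box','terminal_center','laptop'):
    for d in manip.cut_out('top',q)[:2]:
        m=d['pixels'].astype(np.uint8); r=cv2.minAreaRect(cv2.findNonZero(m)); print(q,round(d['score'],2),d['pixel'],m.sum(),np.round(cv2.boxPoints(r)).tolist())
c=cv2.resize(im[110:280,220:470],None,fx=3.2,fy=3.2,interpolation=cv2.INTER_CUBIC); cv2.imwrite('pics/topzoom.png',c[:,:,::-1])
E
```

```text
grip (array([494.93478104, -88.36197263,  85.63315874]), np.float64(4.9414832848444235))
hinge (array([570.95558821, -94.42028946,  69.3694681 ]), np.float64(3.6579824015609006))
edge (array([ 625.98691951, -121.28995217,  217.00911218]), np.float64(7.617840366078358))
term (array([ 404.39339379, -385.28901722,    9.32470744]), np.float64(0.49109066139275526))
grip z86 [493.73958915 -88.61201518  74.        ] hinge z68 [569.34900724 -94.34324934  68.        ] term [ 403.89252258 -382.22893862   20.        ]
tray_center 0.8 [303.2, 204.0] 4393 [[258.0, 223.0], [272.0, 165.0], [345.0, 182.0], [332.0, 240.0]]
tray_center 0.73 [313.1, 148.9] 3342 [[263.0, 162.0], [271.0, 123.0], [362.0, 141.0], [354.0, 180.0]]
cash_box 0.97 [313.4, 153.9] 3926 [[249.0, 225.0], [271.0, 123.0], [362.0, 143.0], [340.0, 245.0]]
terminal_center 0.88 [421.2, 235.6] 2073 [[397.0, 264.0], [414.0, 200.0], [446.0, 208.0], [429.0, 272.0]]
laptop 0.9 [159.0, 207.9] 13744 [[107.0, 137.0], [205.0, 130.0], [215.0, 275.0], [117.0, 282.0]]
```

View pics/topzoom.png

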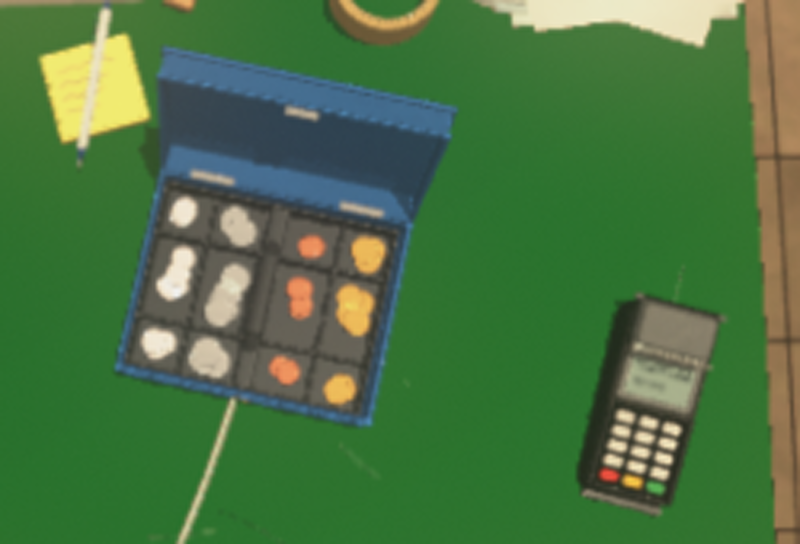

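```bash
python3 - <<'E'
from h import *
im=manip.read_camera('side')
c=cv2.resize(im[150:380,180:380],None,fx=2.6*1.0,fy=2.6,interpolation=cv2.INTER_CUBIC); cv2.imwrite('pics/sidezoom.png',c[:,:,::-1])
im=manip.read_camera('top')
c=cv2.resize(im[155:255,245:365],None,fx=6,fy=6,interpolation=cv2.INTER_CUBIC); cv2.imwrite('pics/topz2.png',c[:,:,::-1])
c=cv2.resize(im[195:275,390:460],None,fx=7,fy=7,interpolation=cv2.INTER_CUBIC); cv2.imwrite('pics/topz3.png',c[:,:,::-1])
for px in [(256.9,226.3),(335,242.5),(348.8,179.4)]: print(atz('top',px,68).round(1))
E
```

```text
[433.7  34.3  68. ]
[ 390.3 -158.9   68. ]
[ 547.5 -197.9   68. ]
```

View pics/sidezoom.png

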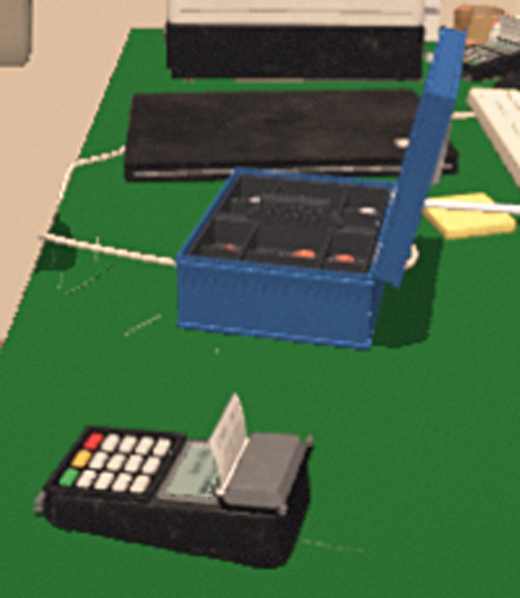

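View pics/topz2.png

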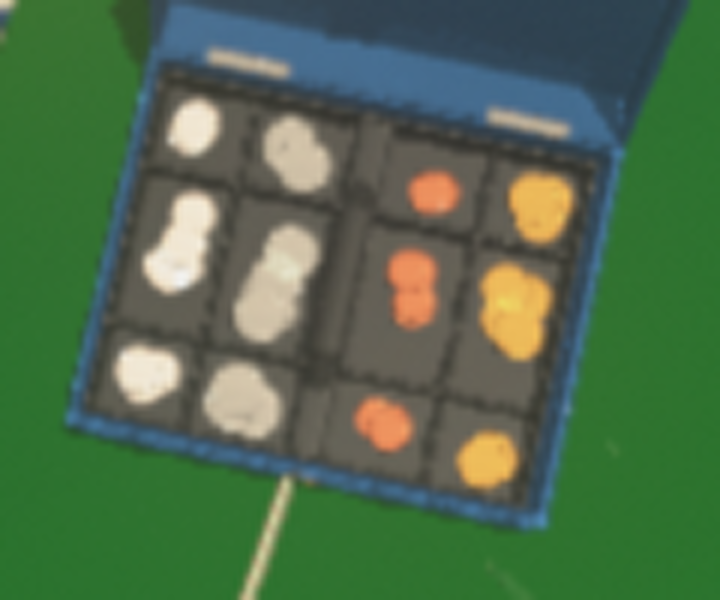

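View pics/topz3.png

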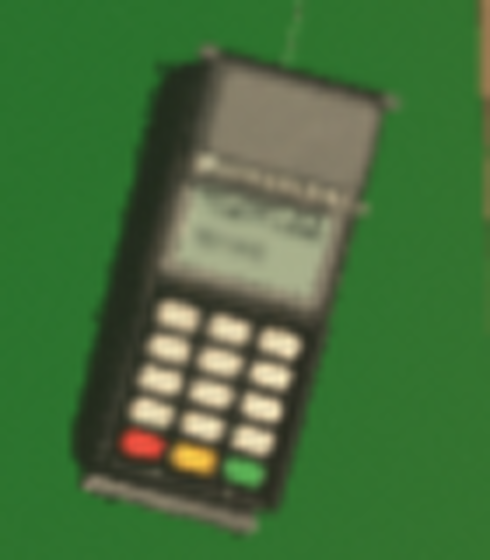

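```bash
python3 - <<'E'
from h import *
from scipy.optimize import least_squares
obs=[('top',(257,225.8),(-80,100,68)),('top',(335,242.5),(-80,-100,68)),('top',(348.3,180),(80,-100,68)),('top',(271.2,165),(80,100,68)),
('side',(249.2,250.8),(-80,-100,68)),('side',(325.4,257.7),(80,-100,68)),('side',(248.5,275.8),(-80,-100,0)),('side',(322.3,283.5),(80,-100,0)),('side',(271.2,214.6),(-80,100,68))]
def T(p,b): 
    c,s=np.cos(p[2]),np.sin(p[2]); return np.array([p[0]+c*b[0]-s*b[1],p[1]+s*b[0]+c*b[1],b[2]])
def f(p,sel=('top','side')): return np.concatenate([(proj(n,T(p,b))[0]-px) for n,px,b in obs if n in sel])
for sel in (('top','side'),('top',),('side',)):
    r=least_squares(f,[490,-85,-.2],args=(sel,),loss='soft_l1'); print(sel,r.x.round(3)); print(f(r.x,sel).reshape(-1,2).round(1).tolist())
p=least_squares(f,[490,-85,-.2]).x
print('grip px pred',proj('top',T(p,(0,0,74))),proj('side',T(p,(0,0,74))))
print('hinge',T(p,(80,0,68)))
for a in (1.6,1.7,1.85): # edge
    e=(80-160*np.cos(a)-0*24*np.sin(a),0,68+160*np.sin(a)); print(a,proj('top',T(p,e)),proj('side',T(p,e)))
# terminal: yaw from side; top corners
q=np.array(p)
obs2=[('top',(390+80/7,195+470/7)),('top',(390+265/7,195+525/7)),('top',(390+395/7,195+100/7)),('top',(390+205/7,195+50/7)),('side',(180+40/2.6,150+505/2.6)),('side',(180+290/2.6,150+567/2.6))]
for n,px in obs2:
    print(n,atz(n,px,0).round(0),atz(n,px,20).round(0),atz(n,px,40).round(0))
E
```

```text
('top', 'side') [ 4.94135e+02 -8.14870e+01 -2.18000e-01]
[[0.2, -1.1], [1.1, -1.7], [-0.1, -1.8], [-0.8, -2.2], [-1.2, -2.0], [-2.4, -1.4], [0.3, 0.7], [-0.9, 1.2], [-1.7, 0.0]]
('top',) [ 4.90015e+02 -8.11790e+01 -2.28000e-01]
[[-0.1, 0.1], [0.6, 0.3], [0.0, 0.3], [-0.6, -0.9]]
('side',) [ 4.97181e+02 -8.29890e+01 -2.25000e-01]
[[-0.0, -1.9], [-1.3, -1.0], [1.4, 0.9], [0.2, 1.6], [-0.2, 0.2]]
grip px pred [[303.02125256 201.13004593]] [[293.31031837 230.86424383]]
hinge [572.19365541 -98.80573149  68.        ]
1.6 [[311.70132797 154.76172159]] [[333.70760184 168.62063708]]
1.7 [[313.09120958 147.78351263]] [[341.13558558 169.6906131 ]]
1.85 [[315.05798289 137.96157124]] [[352.02404072 172.63925446]]
top [ 336. -339.    0.] [ 337. -334.   20.] [ 338. -329.   40.]
top [ 314. -409.    0.] [ 315. -403.   20.] [ 316. -396.   40.]
top [ 473. -466.    0.] [ 472. -459.   20.] [ 470. -452.   40.]
top [ 494. -393.    0.] [ 492. -388.   20.] [ 490. -382.   40.]
side [ 317. -388.    0.] [ 323. -412.   20.] [ 328. -436.   40.]
side [ 478. -445.    0.] [ 477. -467.   20.] [ 475. -488.   40.]
```

```bash
cat >> h.py <<'E'
def go(x,y,z,yaw=None):
    s=manip.read_state(); r=R.from_quat(s['eef_rot']); d=r.inv().apply(np.array([x,y,z])-s['tool_pos'])/10
    X=r.apply([1,0,0]); y0=np.arctan2(X[1],X[0])
    sp=0 if yaw is None else -((yaw-y0))
    print('to',(x,y,z),'tx %.2f ty %.2f tz %.2f spin %.3f'%(*d,sp),'yaw',round(y0,3),'tilt z',r.apply([0,0,1]).round(4),'q',np.round(s['q'],2).tolist(),'pos',np.round(s['tool_pos'],1),'w',round(s['width'],1),'F',np.round(s['ft_force'],1),'t',round(s['time'],2))
E
python3 -c "
from h import *
go(493,-82,160,1.346)"
```

```text
to (493, -82, 160) tx -30.93 ty -42.33 tz 7.13 spin -2.521 yaw -1.175 tilt z [ 0.e+00 -1.e-04 -1.e+00] q [-1.31, 0.31, 0.05, 1.3, 0.0, 1.43] pos [ 221.7 -530.6  231.3] w 85.4 F [1.1 0.2 0.5] t 1.15
```

Request:
move_arm(
  deltas=[
    {"tx": -2.6,"ty": -3.5,"tz": 0,"spin": -0.14,"jaw": 1},
    {"tx": -5.2,"ty": -7.1,"tz": 0,"spin": -0.28,"jaw": 1},
    {"tx": -7.8,"ty": -10.6,"tz": 0,"spin": -0.42,"jaw": 1},
    {"tx": -10.4,"ty": -14.1,"tz": 0.5,"spin": -0.56,"jaw": 1},
    {"tx": -13,"ty": -17.6,"tz": 1,"spin": -0.7,"jaw": 1},
    {"tx": -15.6,"ty": -21.2,"tz": 1.5,"spin": -0.84,"jaw": 1},
    {"tx": -18.2,"ty": -24.7,"tz": 2,"spin": -0.98,"jaw": 1},
    {"tx": -20.8,"ty": -28.2,"tz": 2.5,"spin": -1.12,"jaw": 1},
    {"tx": -23.4,"ty": -31.8,"tz": 3,"spin": -1.26,"jaw": 1},
    {"tx": -26,"ty": -35.3,"tz": 3.5,"spin": -1.4,"jaw": 1},
    {"tx": -28.6,"ty": -38.8,"tz": 4,"spin": -1.54,"jaw": 1},
    {"tx": -30.9,"ty": -42.3,"tz": 4.5,"spin": -1.68,"jaw": 1},
  ],
)

```text
time: 2.35
tool_pos: [493.5, -80.5, 186.4]
eef_rot: [0.968, 0.253, 0.0, 0.0]
ft_force: [1.2, -0.8, 0.5]
width: 85.3
```

```bash
python3 -c "
from h import *
go(493,-82,120,1.346)"
```

```text
to (493, -82, 120) tx -0.12 ty 0.10 tz 6.64 spin -0.835 yaw 0.511 tilt z [ 6.e-04 -3.e-04 -1.e+00] q [-0.32, 0.19, -0.23, 1.15, -0.0, 0.74] pos [493.5 -80.5 186.4] w 85.3 F [ 1.2 -0.8  0.5] t 2.35
```

Request:
move_arm(
  deltas=[
    {"tz": 1,"spin": -0.14,"jaw": 1},
    {"tx": -0.1,"ty": 0.1,"tz": 2,"spin": -0.28,"jaw": 1},
    {"tx": -0.1,"ty": 0.1,"tz": 3,"spin": -0.42,"jaw": 1},
    {"tx": -0.1,"ty": 0.1,"tz": 4,"spin": -0.56,"jaw": 1},
    {"tx": -0.1,"ty": 0.1,"tz": 5,"spin": -0.7,"jaw": 1},
    {"tx": -0.1,"ty": 0.1,"tz": 6,"spin": -0.835,"jaw": 1},
    {"tx": -0.1,"ty": 0.1,"tz": 6,"spin": -0.835,"jaw": 1},
    {"tx": -0.1,"ty": 0.1,"tz": 6,"spin": -0.835,"jaw": 1},
  ],
)

```text
invalid input at $.deltas[0]: expected keys tx, ty, tz, spin, jaw
```

```bash
python3 -c "
from h import *
go(493,-82,56,1.346)
snap('side','side1');im=snap('top','top1')
im=manip.read_camera('side')
c=cv2.resize(im[130:300,200:400],None,fx=3.5,fy=3.5,interpolation=cv2.INTER_CUBIC); cv2.imwrite('pics/sidez1.png',c[:,:,::-1])
"
```

```text
to (493, -82, 56) tx -0.12 ty 0.10 tz 13.04 spin -0.835 yaw 0.511 tilt z [ 6.e-04 -3.e-04 -1.e+00] q [-0.32, 0.19, -0.23, 1.15, -0.0, 0.74] pos [493.5 -80.5 186.4] w 85.3 F [ 1.2 -0.8  0.5] t 2.35
```

View pics/sidez1.png

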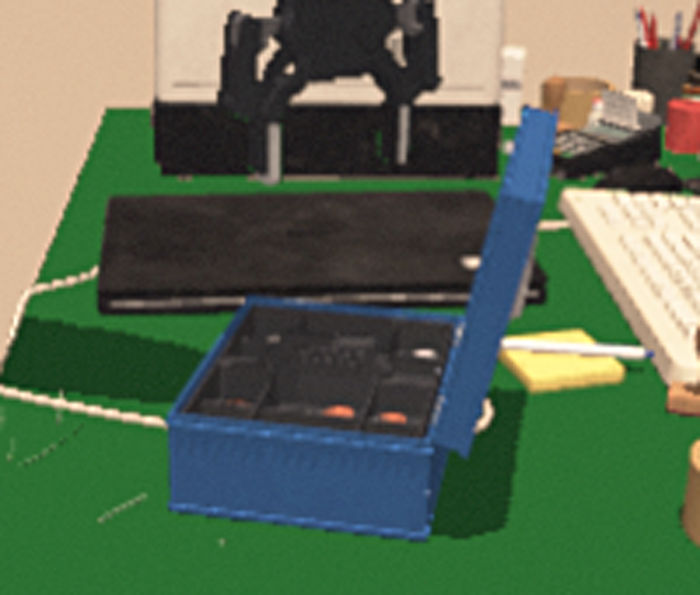

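View pics/top1.png

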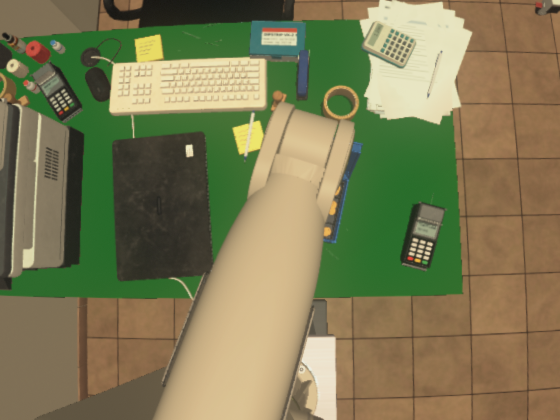

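The gripper hangs above the box, with the lid behind it clear at (345,200). The tray still sits in the box. The call was refused for missing keys, so I'm repeating it.

Request:
move_arm(
  deltas=[
    {"tx": 0,"ty": 0,"tz": 1,"spin": -0.14,"jaw": 1},
    {"tx": -0.1,"ty": 0.1,"tz": 2,"spin": -0.28,"jaw": 1},
    {"tx": -0.1,"ty": 0.1,"tz": 3,"spin": -0.42,"jaw": 1},
    {"tx": -0.1,"ty": 0.1,"tz": 4,"spin": -0.56,"jaw": 1},
    {"tx": -0.1,"ty": 0.1,"tz": 5,"spin": -0.7,"jaw": 1},
    {"tx": -0.1,"ty": 0.1,"tz": 6,"spin": -0.835,"jaw": 1},
    {"tx": -0.1,"ty": 0.1,"tz": 6,"spin": -0.835,"jaw": 1},
    {"tx": -0.1,"ty": 0.1,"tz": 6,"spin": -0.835,"jaw": 1},
  ],
)

```text
time: 3.3
tool_pos: [492.7, -82.5, 126.2]
eef_rot: [0.784, 0.621, -0.0, -0.0]
ft_force: [0.5, 0.0, 1.1]
width: 85.5
```

```bash
python3 -c "
from h import *
go(493,-82,56,1.346)
im=manip.read_camera('side')
cv2.imwrite('pics/sidez2.png',cv2.resize(im[130:300,200:400],None,fx=3.5,fy=3.5,interpolation=cv2.INTER_CUBIC)[:,:,::-1])
print(manip.mark_of('side','tray_grip')[:1])
"
```

```text
to (493, -82, 56) tx 0.05 ty 0.02 tz 7.02 spin -0.007 yaw 1.339 tilt z [-8.e-04 -1.e-04 -1.e+00] q [-0.33, 0.23, -0.33, 1.01, -0.0, -0.09] pos [492.7 -82.5 126.2] w 85.5 F [0.5 0.  1.1] t 3.3
[{'pixel': [296.6, 228.0], 'score': 0.89}]
```

View pics/sidez2.png

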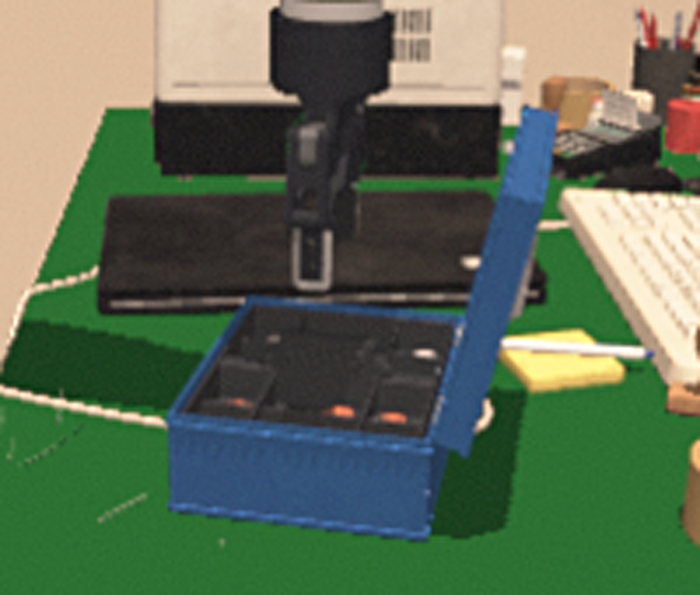

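The finger sits over the middle of the tray at x≈312 in the zoomed crop, lined up with the box.

Request:
move_arm(
  deltas=[
    {"tx": 0,"ty": 0,"tz": 1.5,"spin": 0,"jaw": 1},
    {"tx": 0,"ty": 0,"tz": 3,"spin": 0,"jaw": 1},
    {"tx": 0,"ty": 0,"tz": 4.5,"spin": 0,"jaw": 1},
    {"tx": 0,"ty": 0,"tz": 6,"spin": 0,"jaw": 1},
    {"tx": 0,"ty": 0,"tz": 7,"spin": 0,"jaw": 1},
    {"tx": 0,"ty": 0,"tz": 7,"spin": 0,"jaw": 1},
    {"tx": 0,"ty": 0,"tz": 7,"spin": 0,"jaw": 0.7},
    {"tx": 0,"ty": 0,"tz": 7,"spin": 0,"jaw": 0.55},
    {"tx": 0,"ty": 0,"tz": 7,"spin": 0,"jaw": 0.45},
    {"tx": 0,"ty": 0,"tz": 7,"spin": 0,"jaw": 0.38},
  ],
)

```text
time: 4.4
tool_pos: [493.8, -82.4, 57.2]
eef_rot: [0.784, 0.621, 0.0, 0.001]
ft_force: [-0.1, -0.2, -0.1]
width: 32.2
```

```bash
python3 -c "
from h import *
go(493,-82,56,1.346)
im=manip.read_camera('side')
cv2.imwrite('pics/sidez3.png',cv2.resize(im[130:300,200:400],None,fx=3.5,fy=3.5,interpolation=cv2.INTER_CUBIC)[:,:,::-1])
"
```

```text
to (493, -82, 56) tx 0.02 ty -0.09 tz 0.12 spin -0.005 yaw 1.341 tilt z [ 1.5e-03 -7.0e-04 -1.0e+00] q [-0.33, 0.3, -0.43, 0.84, -0.0, -0.1] pos [493.8 -82.4  57.2] w 32.2 F [-0.1 -0.2 -0.1] t 4.4
```

View pics/sidez3.png

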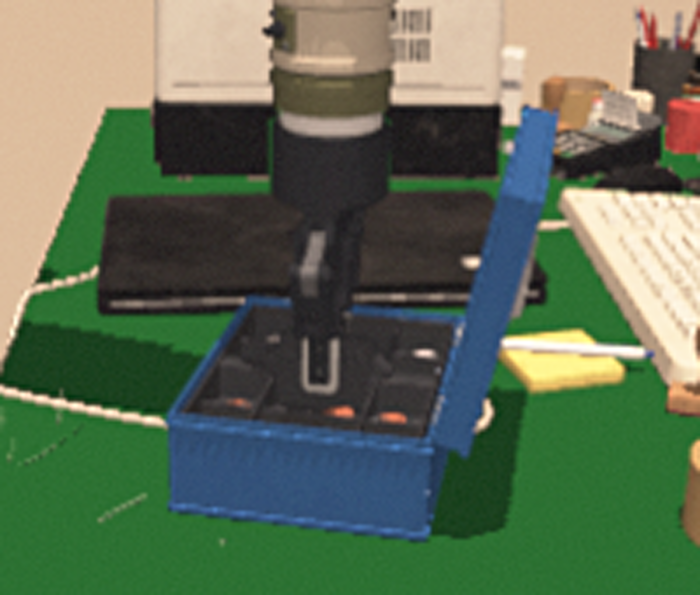

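Request:
move_arm(
  deltas=[
    {"tx": 0,"ty": 0,"tz": 0.1,"spin": 0,"jaw": 0.3},
    {"tx": 0,"ty": 0,"tz": 0.1,"spin": 0,"jaw": 0.25},
    {"tx": 0,"ty": 0,"tz": 0.1,"spin": 0,"jaw": 0.2},
    {"tx": 0,"ty": 0,"tz": 0.1,"spin": 0,"jaw": 0.18},
  ],
)

```text
time: 4.85
tool_pos: [494.2, -81.6, 56.4]
eef_rot: [0.783, 0.622, 0.001, 0.0]
ft_force: [1.7, 5.8, 3.4]
width: 15.5
```

Request:
move_arm(
  deltas=[
    {"tx": 0,"ty": 0,"tz": 0,"spin": 0,"jaw": 0},
    {"tx": 0,"ty": 0,"tz": 0,"spin": 0,"jaw": 0},
    {"tx": 0,"ty": 0,"tz": 0,"spin": 0,"jaw": 0},
    {"tx": 0,"ty": 0,"tz": 0,"spin": 0,"jaw": 0},
  ],
)

```text
time: 5.25
tool_pos: [494.2, -81.6, 56.6]
eef_rot: [0.783, 0.622, 0.001, 0.0]
ft_force: [-0.2, 2.8, 4.3]
width: 13.0
```

Request:
move_arm(
  deltas=[
    {"tx": 0,"ty": 0,"tz": -0.5,"spin": 0,"jaw": 0},
    {"tx": 0,"ty": 0,"tz": -1,"spin": 0,"jaw": 0},
    {"tx": 0,"ty": 0,"tz": -1.5,"spin": 0,"jaw": 0},
    {"tx": 0,"ty": 0,"tz": -2,"spin": 0,"jaw": 0},
  ],
)

```text
time: 5.65
tool_pos: [493.9, -81.7, 76.7]
eef_rot: [0.783, 0.622, 0.001, 0.0]
ft_force: [0.3, 0.5, -5.0]
width: 13.0
```

```bash
python3 -c "
from h import *
go(494,-82,136,1.346)
im=manip.read_camera('side')
cv2.imwrite('pics/sidez4.png',cv2.resize(im[130:300,200:400],None,fx=3.5,fy=3.5,interpolation=cv2.INTER_CUBIC)[:,:,::-1])
"
```

```text
to (494, -82, 136) tx -0.02 ty 0.03 tz -5.93 spin -0.005 yaw 1.341 tilt z [ 1.8e-03  9.0e-04 -1.0e+00] q [-0.33, 0.27, -0.41, 0.89, 0.0, -0.1] pos [493.9 -81.7  76.7] w 13.0 F [ 0.3  0.5 -5. ] t 5.65
```

View pics/sidez4.png

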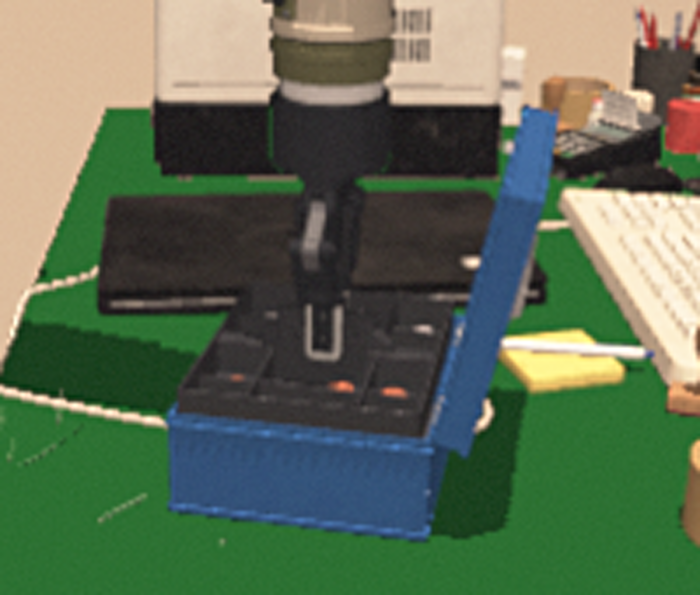

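The tray is rising level, its rim now about 18 mm above the box edge. The force reads 5 N, which fits its weight.

Request:
move_arm(
  deltas=[
    {"tx": 0,"ty": 0,"tz": -1,"spin": 0,"jaw": 0},
    {"tx": 0,"ty": 0,"tz": -2.2,"spin": 0,"jaw": 0},
    {"tx": 0,"ty": 0,"tz": -3.6,"spin": 0,"jaw": 0},
    {"tx": 0,"ty": 0,"tz": -5,"spin": 0,"jaw": 0},
    {"tx": 0,"ty": 0,"tz": -6.4,"spin": 0,"jaw": 0},
    {"tx": 0,"ty": 0,"tz": -7.5,"spin": 0,"jaw": 0},
    {"tx": 0,"ty": 0,"tz": -8,"spin": 0,"jaw": 0},
  ],
)

```text
time: 6.4
tool_pos: [495.0, -82.1, 159.4]
eef_rot: [0.783, 0.622, 0.002, 0.002]
ft_force: [0.5, 0.1, -4.9]
width: 13.0
```

```bash
python3 -c "
from h import *
go(436,-330,157,1.346)
snap('side','side5')
a=snap('top','top5')
"
```

```text
to (436, -330, 157) tx -25.48 ty -0.12 tz 0.21 spin -0.004 yaw 1.342 tilt z [ 5.7e-03 -3.0e-04 -1.0e+00] q [-0.33, 0.2, -0.28, 1.08, 0.0, -0.1] pos [495.  -82.1 159.4] w 13.0 F [ 0.5  0.1 -4.9] t 6.4
```

View pics/side5.png

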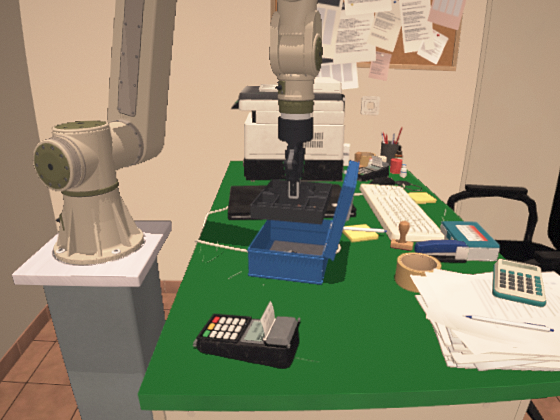

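The tray is clear above the box in the side view, level at (293,200), and the box interior is exposed.

Request:
move_arm(
  deltas=[
    {"tx": -1,"ty": 0,"tz": 0,"spin": 0,"jaw": 0},
    {"tx": -3,"ty": 0,"tz": 0,"spin": 0,"jaw": 0},
    {"tx": -5.5,"ty": 0,"tz": 0,"spin": 0,"jaw": 0},
    {"tx": -8.5,"ty": 0,"tz": 0,"spin": 0,"jaw": 0},
    {"tx": -11.5,"ty": 0,"tz": 0,"spin": 0,"jaw": 0},
    {"tx": -14.5,"ty": 0,"tz": 0,"spin": 0,"jaw": 0},
    {"tx": -17.5,"ty": 0,"tz": 0,"spin": 0,"jaw": 0},
    {"tx": -20.5,"ty": 0,"tz": 0,"spin": 0,"jaw": 0},
    {"tx": -23.5,"ty": 1,"tz": 0,"spin": 0,"jaw": 0},
    {"tx": -25.5,"ty": 3.5,"tz": 0,"spin": 0,"jaw": 0},
    {"tx": -26.5,"ty": 5.5,"tz": 0,"spin": 0,"jaw": 0},
    {"tx": -27,"ty": 6.5,"tz": 0,"spin": 0,"jaw": 0},
  ],
)

```text
time: 7.7
tool_pos: [496.9, -362.2, 157.2]
eef_rot: [0.784, 0.621, 0.002, 0.001]
ft_force: [0.9, 0.3, -4.8]
width: 13.4
```

```bash
python3 -c "
from h import *
go(586,-380,157,1.346)
go(586,-380,22.6,1.346)
"
```

```text
to (586, -380, 157) tx 0.30 ty 9.08 tz 0.06 spin -0.006 yaw 1.34 tilt z [ 4.4e-03  1.0e-04 -1.0e+00] q [-0.76, 0.42, 0.01, 1.16, 0.0, -0.53] pos [ 496.9 -362.2  157.2] w 13.4 F [ 0.9  0.3 -4.8] t 7.7
to (586, -380, 22.6) tx 0.29 ty 9.02 tz 13.50 spin -0.006 yaw 1.34 tilt z [ 4.4e-03  1.0e-04 -1.0e+00] q [-0.76, 0.42, 0.01, 1.16, 0.0, -0.53] pos [ 496.9 -362.2  157.2] w 13.4 F [ 0.9  0.3 -4.8] t 7.7
```

Request:
move_arm(
  deltas=[
    {"tx": 0,"ty": 1,"tz": 0,"spin": 0,"jaw": 0},
    {"tx": 0.1,"ty": 3,"tz": 0,"spin": 0,"jaw": 0},
    {"tx": 0.2,"ty": 5,"tz": 0,"spin": 0,"jaw": 0},
    {"tx": 0.3,"ty": 7,"tz": 0,"spin": 0,"jaw": 0},
    {"tx": 0.3,"ty": 8.5,"tz": 0.5,"spin": 0,"jaw": 0},
    {"tx": 0.3,"ty": 9,"tz": 2,"spin": 0,"jaw": 0},
    {"tx": 0.3,"ty": 9,"tz": 4,"spin": 0,"jaw": 0},
    {"tx": 0.3,"ty": 9,"tz": 6.5,"spin": 0,"jaw": 0},
    {"tx": 0.3,"ty": 9,"tz": 8.5,"spin": 0,"jaw": 0},
    {"tx": 0.3,"ty": 9,"tz": 9.5,"spin": 0,"jaw": 0},
  ],
)

```text
time: 8.7
tool_pos: [583.1, -378.2, 58.4]
eef_rot: [0.784, 0.621, 0.001, -0.002]
ft_force: [0.7, -0.2, -4.9]
width: 12.9
```

```bash
python3 -c "
from h import *
go(586,-380,23,1.346)
snap('side','side6')
a=snap('top','top6')
"
```

```text
to (586, -380, 23) tx -0.12 ty 0.33 tz 3.54 spin -0.006 yaw 1.34 tilt z [-8.0e-04  4.1e-03 -1.0e+00] q [-0.69, 0.63, 0.12, 1.06, 0.0, -0.46] pos [ 583.1 -378.2   58.4] w 12.9 F [ 0.7 -0.2 -4.9] t 8.7
```

View pics/side6.png

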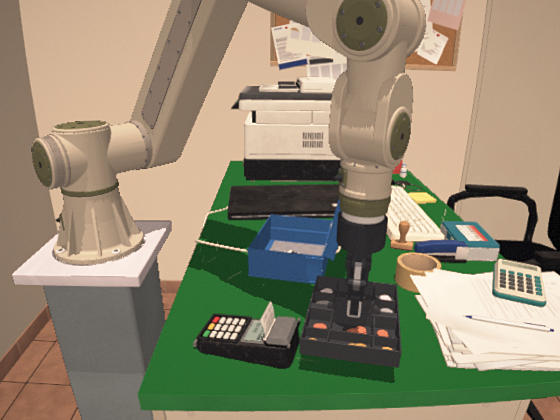

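View pics/top6.png

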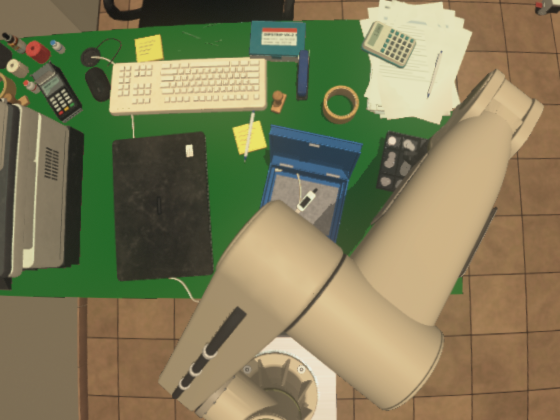

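The tray hangs level beside the terminal. In the side view its near left corner is at (303,355) and the terminal's end at (298,350). The stick shows in the box at (307,200) in the top view. Lowering gently.

Request:
move_arm(
  deltas=[
    {"tx": 0,"ty": 0.2,"tz": 0.8,"spin": 0,"jaw": 0},
    {"tx": 0,"ty": 0.2,"tz": 1.6,"spin": 0,"jaw": 0},
    {"tx": 0,"ty": 0.2,"tz": 2.3,"spin": 0,"jaw": 0},
    {"tx": 0,"ty": 0.2,"tz": 2.9,"spin": 0,"jaw": 0},
    {"tx": 0,"ty": 0.2,"tz": 3.3,"spin": 0,"jaw": 0},
    {"tx": 0,"ty": 0.2,"tz": 3.5,"spin": 0,"jaw": 0},
    {"tx": 0,"ty": 0.2,"tz": 3.5,"spin": 0,"jaw": 0},
  ],
)

```text
time: 9.5
tool_pos: [585.4, -378.7, 24.3]
eef_rot: [0.784, 0.621, 0.001, -0.002]
ft_force: [-0.1, 0.1, -4.2]
width: 13.0
```

Request:
move_arm(
  deltas=[
    {"tx": 0,"ty": 0,"tz": 0.1,"spin": 0,"jaw": 0},
    {"tx": 0,"ty": 0,"tz": 0.2,"spin": 0,"jaw": 0},
    {"tx": 0,"ty": 0,"tz": 0.2,"spin": 0,"jaw": 0},
  ],
)

```text
time: 9.8
tool_pos: [585.7, -378.9, 22.8]
eef_rot: [0.784, 0.621, 0.001, -0.001]
ft_force: [-0.3, 1.3, -2.5]
width: 12.7
```

Request:
move_arm(
  deltas=[
    {"tx": 0,"ty": 0,"tz": 0.1,"spin": 0,"jaw": 0},
    {"tx": 0,"ty": 0,"tz": 0.1,"spin": 0,"jaw": 0},
  ],
)

```text
time: 10.0
tool_pos: [585.8, -378.9, 22.6]
eef_rot: [0.784, 0.621, 0.001, -0.001]
ft_force: [-1.5, 2.0, 1.3]
width: 13.4
```

Standing on the desk (force changed from -5 to +1.3 N). Release and retreat upwards.

Request:
move_arm(
  deltas=[
    {"tx": 0,"ty": 0,"tz": 0,"spin": 0,"jaw": 0.2},
    {"tx": 0,"ty": 0,"tz": 0,"spin": 0,"jaw": 0.4},
    {"tx": 0,"ty": 0,"tz": 0,"spin": 0,"jaw": 0.6},
    {"tx": 0,"ty": 0,"tz": 0,"spin": 0,"jaw": 0.6},
    {"tx": 0,"ty": 0,"tz": -1,"spin": 0,"jaw": 0.6},
    {"tx": 0,"ty": 0,"tz": -3,"spin": 0,"jaw": 0.6},
    {"tx": 0,"ty": 0,"tz": -6,"spin": 0,"jaw": 0.6},
    {"tx": 0,"ty": 0,"tz": -10,"spin": 0,"jaw": 0.6},
    {"tx": 0,"ty": 0,"tz": -14,"spin": 0,"jaw": 0.6},
    {"tx": 0,"ty": 0,"tz": -18,"spin": 0,"jaw": 0.6},
  ],
)

```text
time: 11.0
tool_pos: [585.5, -379.3, 205.1]
eef_rot: [0.784, 0.621, 0.001, -0.0]
ft_force: [0.4, -0.1, 0.2]
width: 51.1
```

```bash
python3 -c "
from h import *
snap('side','side7')
a=snap('top','top7')
cv2.imwrite('pics/topz7.png',cv2.resize(a[155:255,245:365],None,fx=6,fy=6,interpolation=cv2.INTER_CUBIC)[:,:,::-1])
print(manip.mark_of('top','stick_center'),manip.mark_of('side','stick_center'))
d=manip.cut_out('top','stick_center')
for e in d[:2]:
  r=cv2.minAreaRect(cv2.findNonZero(e['pixels'].astype(np.uint8)));print(e['score'],e['pixel'],cv2.boxPoints(r).tolist())
for e in manip.mark_of('top','stick_center')[:2]: print(atz('top',e['pixel'],9.5))
"
```

```text
[{'pixel': [308.6, 170.6], 'score': 0.64}, {'pixel': [305.0, 200.8], 'score': 0.56}] [{'pixel': [329.9, 231.8], 'score': 0.62}, {'pixel': [296.7, 256.0], 'score': 0.34}]
0.73 [303.4, 203.8] [[292.0000305175781, 209.00001525878906], [313.0000305175781, 188.00001525878906], [318.5000305175781, 193.50001525878906], [297.5000305175781, 214.50001525878906]]
0.64 [305.3, 182.9] [[249.64480590820312, 226.86805725097656], [270.9817199707031, 123.23155212402344], [362.4572448730469, 142.0647430419922], [341.1203308105469, 245.7012481689453]]
[582.63445724 -99.26479739   9.5       ]
[501.99596551 -88.02760969   9.5       ]
```

View pics/side7.png

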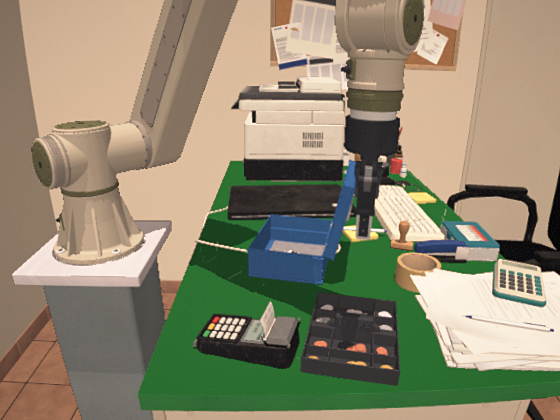

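View pics/topz7.png

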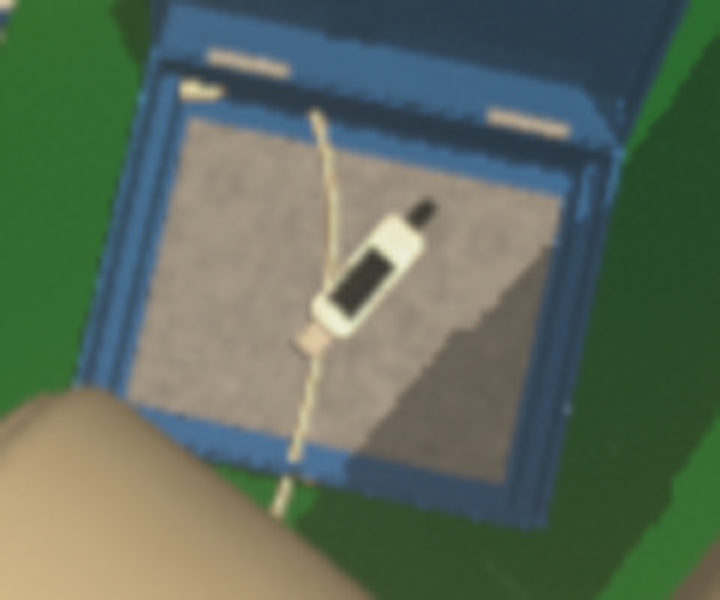

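The tray stands by the terminal (side view, 352,335) with coins in place. In the top view the stick is seen whole at (306.7,200.8), diagonal in the box, with its black plug up-right.

```bash
python3 -c "
from h import *
c=(245+370/6,155+276/6); print(c,atz('top',c,14)); 
a=atz('top',(245+332/6,155+322/6),15);b=atz('top',(245+408/6,155+230/6),15);print(a,b,np.linalg.norm(b-a),np.arctan2(b[1]-a[1],b[0]-a[0]))
a=atz('top',(245+312/6,155+340/6),10);b=atz('top',(245+425/6,155+208/6),10);print(a,b,np.linalg.norm(b-a),np.arctan2(b[1]-a[1],b[0]-a[0]))
print(proj('side',[503,-92,9.5]), tri('top',c,'side',(296.7,256)))
# 
th=np.arctan2(b[1]-a[1],b[0]-a[0])
for k in (np.pi/2,-np.pi/2): print('jaw yaw',th+k,'q6 at q1=-.35',-.35+np.pi/2-(th+k))
go(502,-90,140,th+np.pi/2)
im=manip.read_camera('side')
cv2.imwrite('pics/sidez8.png',cv2.resize(im[200:300,240:360],None,fx=6,fy=6,interpolation=cv2.INTER_CUBIC)[:,:,::-1])
for n,P in (('laptop',None),):
  for cam_ in('top','side'): print(manip.mark_of(cam_,n)[:2])
d=manip.cut_out('top','laptop')[0]; r=cv2.minAreaRect(cv2.findNonZero(d['pixels'].astype(np.uint8)))
print([atz('top',p,28).round(0).tolist() for p in cv2.boxPoints(r)], atz('top',(189,151),28))
"
```

```text
(306.6666666666667, 201.0) [500.88341599 -92.29678461  14.        ]
[480.86103286 -75.26953234  15.        ] [ 520.74916682 -109.33643435   15.        ] 52.45585805384786 -0.7068469997450788
[473.5579305  -66.40345575  10.        ] [ 531.0291332  -117.24623666   10.        ] 76.73283202079254 -0.7242780231582587
[[296.75827247 257.73371357]] (array([501.80886692, -92.29847457,  14.13770081]), np.float64(1.870020062824769))
jaw yaw 0.8465183036366378 q6 at q1=-.35 0.37427802315825864
jaw yaw -2.2950743499531554 q6 at q1=-.35 3.515870676748052
to (502, -90, 140) tx 26.21 ty -14.70 tz 6.28 spin 0.493 yaw 1.34 tilt z [-6.0e-04  3.9e-03 -1.0e+00] q [-0.69, 0.57, 0.37, 1.37, 0.0, -0.46] pos [ 585.1 -379.1  201.7] w 51.2 F [-0.2 -0.4 -1. ] t 11.3
[{'pixel': [158.8, 208.0], 'score': 0.61}]
[{'pixel': [287.6, 205.0], 'score': 0.69}]
[[687.0, 446.0, 28.0], [694.0, 176.0, 28.0], [312.0, 150.0, 28.0], [296.0, 410.0, 28.0]] [639.38862615 218.47160714  28.        ]
```

View pics/sidez8.png

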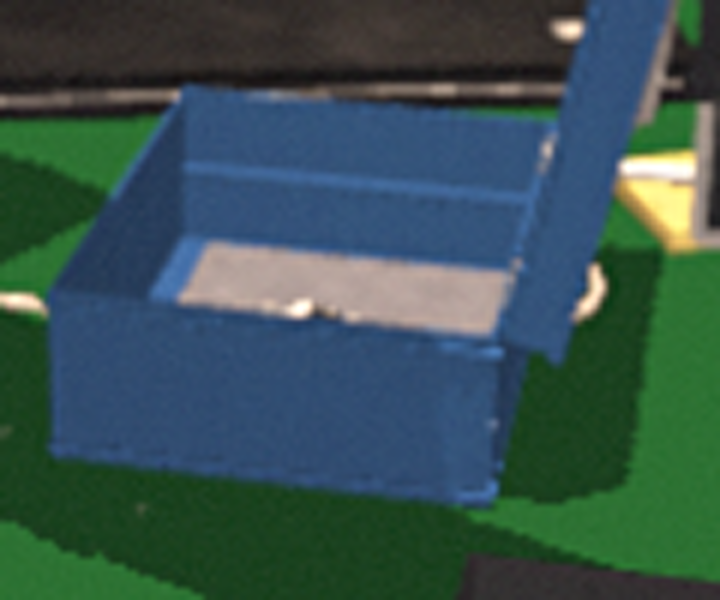

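Request:
move_arm(
  deltas=[
    {"tx": 0,"ty": -3,"tz": 0,"spin": 0.05,"jaw": 0.6},
    {"tx": 0,"ty": -7,"tz": 0,"spin": 0.1,"jaw": 0.6},
    {"tx": 1,"ty": -11,"tz": 0,"spin": 0.15,"jaw": 0.6},
    {"tx": 4,"ty": -14,"tz": 0,"spin": 0.2,"jaw": 0.6},
    {"tx": 8,"ty": -14.8,"tz": 0,"spin": 0.25,"jaw": 0.6},
    {"tx": 12,"ty": -14.8,"tz": 0,"spin": 0.3,"jaw": 0.6},
    {"tx": 16,"ty": -14.8,"tz": 0,"spin": 0.35,"jaw": 0.6},
    {"tx": 20,"ty": -14.8,"tz": 1,"spin": 0.4,"jaw": 0.6},
    {"tx": 23.5,"ty": -14.8,"tz": 3,"spin": 0.45,"jaw": 0.6},
    {"tx": 25.5,"ty": -14.8,"tz": 5,"spin": 0.49,"jaw": 0.6},
    {"tx": 26,"ty": -14.8,"tz": 7,"spin": 0.49,"jaw": 0.6},
    {"tx": 26,"ty": -14.8,"tz": 8,"spin": 0.49,"jaw": 0.6},
  ],
)

```text
time: 12.7
tool_pos: [499.0, -89.9, 120.3]
eef_rot: [0.911, 0.413, -0.001, -0.004]
ft_force: [-0.4, 0.1, -0.2]
width: 51.5
```

```bash
python3 -c "
from h import *
go(501,-92,8,0.855)
im=manip.read_camera('side')
cv2.imwrite('pics/sidez9.png',cv2.resize(im[130:300,200:400],None,fx=3.5,fy=3.5,interpolation=cv2.INTER_CUBIC)[:,:,::-1])
snap('top','top9')
"
```

```text
to (501, -92, 8) tx -0.04 ty 0.37 tz 11.22 spin -0.003 yaw 0.852 tilt z [-0.0049  0.0059 -1.    ] q [-0.34, 0.25, -0.32, 1.01, 0.0, 0.38] pos [499.  -89.9 120.3] w 51.5 F [-0.4  0.1 -0.2] t 12.7
```

View pics/sidez9.png

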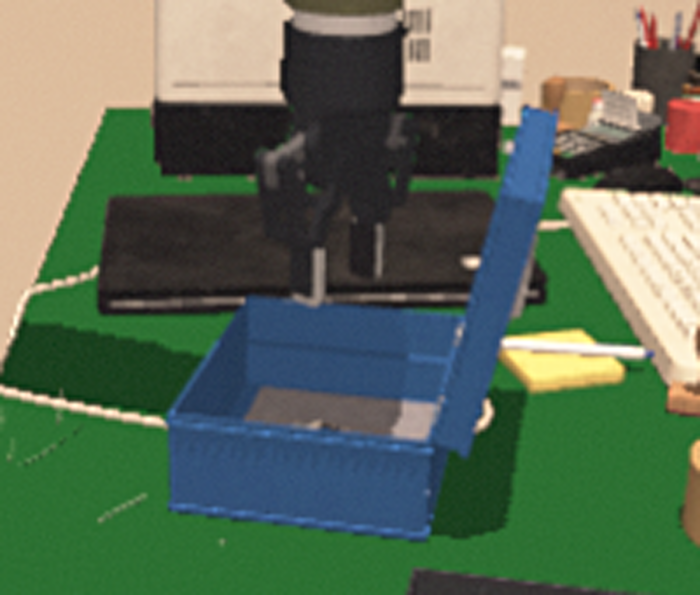

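View pics/top9.png

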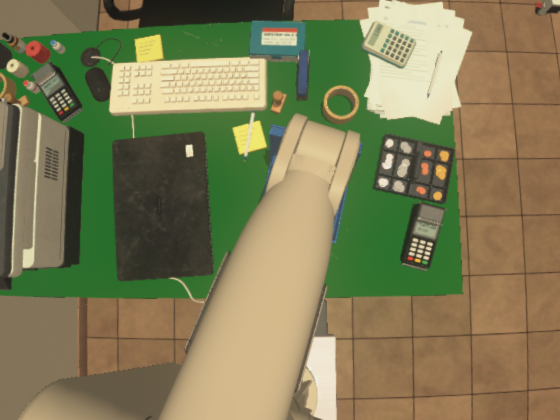

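The tray sits directly beyond the terminal in the top view, (415,168) against (422,236), coins in place. The gripper is over the stick, spread across it.

Request:
move_arm(
  deltas=[
    {"tx": 0,"ty": 0.4,"tz": 1.5,"spin": 0,"jaw": 0.6},
    {"tx": 0,"ty": 0.4,"tz": 4,"spin": 0,"jaw": 0.6},
    {"tx": 0,"ty": 0.4,"tz": 6.5,"spin": 0,"jaw": 0.6},
    {"tx": 0,"ty": 0.4,"tz": 8.5,"spin": 0,"jaw": 0.6},
    {"tx": 0,"ty": 0.4,"tz": 10,"spin": 0,"jaw": 0.6},
    {"tx": 0,"ty": 0.4,"tz": 10.8,"spin": 0,"jaw": 0.6},
    {"tx": 0,"ty": 0.4,"tz": 11.1,"spin": 0,"jaw": 0.6},
    {"tx": 0,"ty": 0.4,"tz": 11.1,"spin": 0,"jaw": 0.55},
    {"tx": 0,"ty": 0.4,"tz": 11.1,"spin": 0,"jaw": 0.5},
  ],
)

```text
time: 13.7
tool_pos: [502.2, -93.6, 10.6]
eef_rot: [0.911, 0.412, -0.001, -0.003]
ft_force: [-0.4, -0.6, 0.2]
width: 42.6
```

```bash
python3 -c "
from h import *
go(501,-92,7,0.855)
im=manip.read_camera('side')
cv2.imwrite('pics/sidez10.png',cv2.resize(im[130:300,200:400],None,fx=3.5,fy=3.5,interpolation=cv2.INTER_CUBIC)[:,:,::-1])
"
```

```text
to (501, -92, 7) tx 0.04 ty -0.19 tz 0.36 spin -0.005 yaw 0.85 tilt z [-0.0037  0.0053 -1.    ] q [-0.34, 0.37, -0.46, 0.75, 0.0, 0.38] pos [502.2 -93.6  10.6] w 42.6 F [-0.4 -0.6  0.2] t 13.7
```

View pics/sidez10.png

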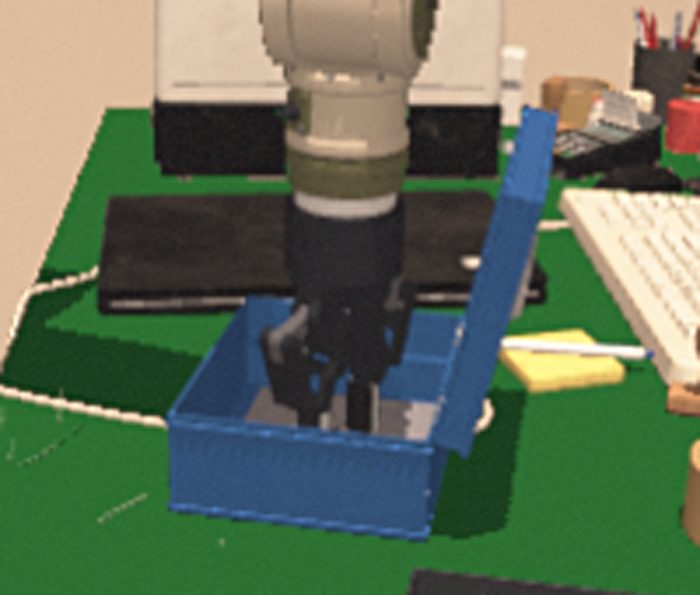

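Fingers are inside the box around the stick, clear of walls and lid. Closing.

Request:
move_arm(
  deltas=[
    {"tx": 0,"ty": -0.1,"tz": 0.2,"spin": 0,"jaw": 0.42},
    {"tx": 0,"ty": -0.1,"tz": 0.4,"spin": 0,"jaw": 0.36},
    {"tx": 0,"ty": -0.1,"tz": 0.4,"spin": 0,"jaw": 0.3},
    {"tx": 0,"ty": -0.1,"tz": 0.4,"spin": 0,"jaw": 0.25},
    {"tx": 0,"ty": -0.1,"tz": 0.4,"spin": 0,"jaw": 0},
    {"tx": 0,"ty": -0.1,"tz": 0.4,"spin": 0,"jaw": 0},
    {"tx": 0,"ty": -0.1,"tz": 0.4,"spin": 0,"jaw": 0},
  ],
)

```text
time: 14.45
tool_pos: [501.5, -92.8, 6.9]
eef_rot: [0.911, 0.412, -0.0, -0.003]
ft_force: [-0.9, 0.3, 5.9]
width: 20.4
```

Request:
move_arm(
  deltas=[
    {"tx": 0,"ty": 0,"tz": -0.5,"spin": 0,"jaw": 0},
    {"tx": 0,"ty": 0,"tz": -1.5,"spin": 0,"jaw": 0},
    {"tx": 0,"ty": 0,"tz": -3,"spin": 0,"jaw": 0},
    {"tx": 0,"ty": 0,"tz": -5,"spin": 0,"jaw": 0},
    {"tx": 0,"ty": 0,"tz": -7.5,"spin": 0,"jaw": 0},
    {"tx": 0,"ty": 0,"tz": -10,"spin": 0,"jaw": 0},
    {"tx": 0,"ty": 0,"tz": -12,"spin": 0,"jaw": 0},
    {"tx": 0,"ty": 0,"tz": -12.5,"spin": 0,"jaw": 0},
  ],
)

```text
time: 15.25
tool_pos: [503.5, -94.1, 134.8]
eef_rot: [0.911, 0.412, 0.001, -0.001]
ft_force: [-0.2, 0.0, -1.2]
width: 20.3
```

```bash
python3 -c "
from h import *
go(470,250,130,0.855)
im=manip.read_camera('side')
cv2.imwrite('pics/sidez11.png',cv2.resize(im[130:300,200:400],None,fx=3.5,fy=3.5,interpolation=cv2.INTER_CUBIC)[:,:,::-1])
"
```

```text
to (470, 250, 130) tx 23.64 ty -25.23 tz 0.60 spin -0.005 yaw 0.85 tilt z [ 0.0012  0.0036 -1.    ] q [-0.34, 0.24, -0.29, 1.04, 0.0, 0.38] pos [503.5 -94.1 134.8] w 20.3 F [-0.2  0.  -1.2] t 15.25
```

View pics/sidez11.png

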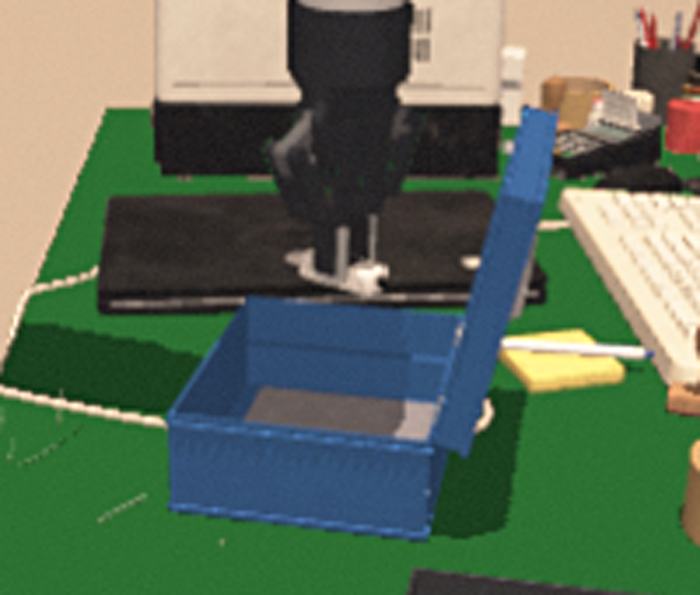

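The stick is held level and free of the box, at (340,270) in the zoomed view. Carrying it to the laptop.

Request:
move_arm(
  deltas=[
    {"tx": 1,"ty": -1.1,"tz": 0,"spin": 0,"jaw": 0},
    {"tx": 3,"ty": -3.2,"tz": 0,"spin": 0,"jaw": 0},
    {"tx": 6,"ty": -6.4,"tz": 0,"spin": 0,"jaw": 0},
    {"tx": 9,"ty": -9.6,"tz": 0,"spin": 0,"jaw": 0},
    {"tx": 12,"ty": -12.8,"tz": 0,"spin": 0,"jaw": 0},
    {"tx": 15,"ty": -16,"tz": 0,"spin": 0,"jaw": 0},
    {"tx": 18,"ty": -19.2,"tz": 0,"spin": 0,"jaw": 0},
    {"tx": 21,"ty": -22.4,"tz": 0.5,"spin": 0,"jaw": 0},
    {"tx": 23,"ty": -24.5,"tz": 2,"spin": 0,"jaw": 0},
    {"tx": 23.6,"ty": -25.2,"tz": 4,"spin": 0,"jaw": 0},
    {"tx": 23.6,"ty": -25.2,"tz": 6,"spin": 0,"jaw": 0},
    {"tx": 23.6,"ty": -25.2,"tz": 7.5,"spin": 0,"jaw": 0},
  ],
)

```text
time: 16.5
tool_pos: [467.1, 250.7, 57.8]
eef_rot: [0.911, 0.413, -0.001, -0.002]
ft_force: [-0.2, -0.4, -0.1]
width: 20.3
```

```bash
python3 -c "
from h import *
go(470,250,33,0.855)
snap('side','side12');snap('top','top12')
"
```

```text
to (470, 250, 33) tx 0.14 ty 0.28 tz 2.48 spin -0.003 yaw 0.852 tilt z [-0.0033  0.0027 -1.    ] q [0.34, 0.35, -0.36, 0.87, 0.0, 1.06] pos [467.1 250.7  57.8] w 20.3 F [-0.2 -0.4 -0.1] t 16.5
```

View pics/side12.png

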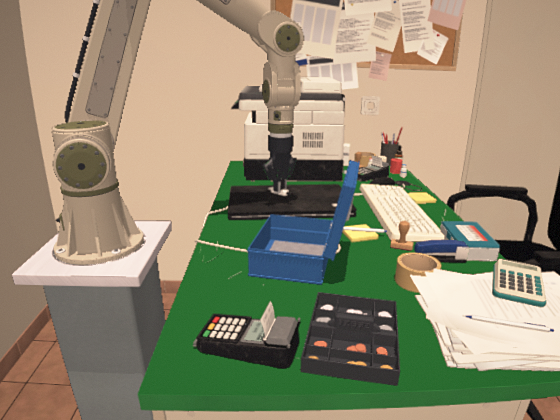

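View pics/top12.png

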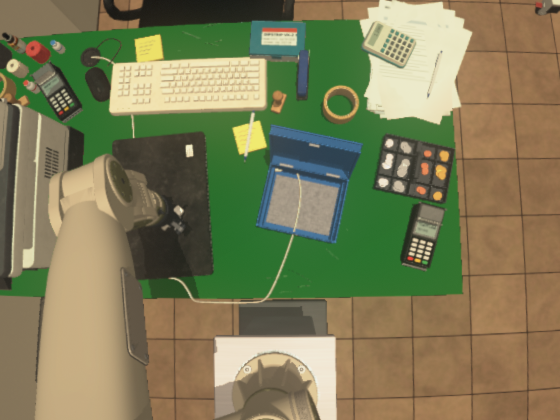

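The stick is over the laptop at about (178,215) in the top view. Lowering.

Request:
move_arm(
  deltas=[
    {"tx": 0,"ty": 0,"tz": 0.8,"spin": 0,"jaw": 0},
    {"tx": 0,"ty": 0,"tz": 1.5,"spin": 0,"jaw": 0},
    {"tx": 0,"ty": 0,"tz": 2,"spin": 0,"jaw": 0},
    {"tx": 0,"ty": 0,"tz": 2.3,"spin": 0,"jaw": 0},
    {"tx": 0,"ty": 0,"tz": 2.4,"spin": 0,"jaw": 0},
    {"tx": 0,"ty": 0,"tz": 2.4,"spin": 0,"jaw": 0},
  ],
)

```text
time: 17.2
tool_pos: [466.1, 249.7, 33.2]
eef_rot: [0.911, 0.413, -0.002, -0.002]
ft_force: [0.3, 0.2, -0.9]
width: 20.2
```

Request:
move_arm(
  deltas=[
    {"tx": 0,"ty": 0,"tz": 0.1,"spin": 0,"jaw": 0},
    {"tx": 0,"ty": 0,"tz": 0.1,"spin": 0,"jaw": 0},
  ],
)

```text
time: 17.4
tool_pos: [466.3, 249.7, 32.4]
eef_rot: [0.911, 0.413, -0.002, -0.002]
ft_force: [0.6, 0.5, -0.4]
width: 20.4
```

Request:
move_arm(
  deltas=[
    {"tx": 0,"ty": 0,"tz": 0.1,"spin": 0,"jaw": 0},
    {"tx": 0,"ty": 0,"tz": 0.1,"spin": 0,"jaw": 0},
  ],
)

```text
time: 17.6
tool_pos: [466.4, 249.7, 31.5]
eef_rot: [0.911, 0.413, -0.002, -0.002]
ft_force: [0.6, 0.6, -0.5]
width: 20.3
```

Request:
move_arm(
  deltas=[
    {"tx": 0,"ty": 0,"tz": 0.1,"spin": 0,"jaw": 0},
    {"tx": 0,"ty": 0,"tz": 0.1,"spin": 0,"jaw": 0},
  ],
)

```text
time: 17.8
tool_pos: [466.5, 249.8, 30.9]
eef_rot: [0.911, 0.413, -0.002, -0.002]
ft_force: [-0.5, -0.4, 4.1]
width: 20.2
```

Contact (+4 N). Open slowly and go up.

Request:
move_arm(
  deltas=[
    {"tx": 0,"ty": 0,"tz": 0,"spin": 0,"jaw": 0.3},
    {"tx": 0,"ty": 0,"tz": 0,"spin": 0,"jaw": 0.4},
    {"tx": 0,"ty": 0,"tz": 0,"spin": 0,"jaw": 0.5},
    {"tx": 0,"ty": 0,"tz": 0,"spin": 0,"jaw": 0.5},
    {"tx": 0,"ty": 0,"tz": -1,"spin": 0,"jaw": 0.5},
    {"tx": 0,"ty": 0,"tz": -3,"spin": 0,"jaw": 0.5},
    {"tx": 0,"ty": 0,"tz": -7,"spin": 0,"jaw": 0.5},
    {"tx": 0,"ty": 0,"tz": -12,"spin": 0,"jaw": 0.3},
    {"tx": 0,"ty": 0,"tz": -17,"spin": 0,"jaw": 0},
    {"tx": 0,"ty": 0,"tz": -20,"spin": 0,"jaw": 0},
  ],
)

```text
time: 18.8
tool_pos: [468.5, 249.8, 236.0]
eef_rot: [0.911, 0.413, 0.001, -0.002]
ft_force: [2.1, 0.4, -1.1]
width: 0.8
```

```bash
python3 -c "
from h import *
im=snap('side','side13');a=snap('top','top13')
print(manip.mark_of('top','lid_front_edge')[:1],manip.mark_of('side','lid_front_edge')[:1],manip.mark_of('side','lid_hinge')[:1],manip.mark_of('top','lid_hinge')[:1])
cv2.imwrite('pics/topz13.png',cv2.resize(a[110:260,100:370],None,fx=2.9,fy=2.9,interpolation=cv2.INTER_CUBIC)[:,:,::-1])
cv2.imwrite('pics/sidez13.png',cv2.resize(im[150:290,220:380],None,fx=4.2,fy=4.2,interpolation=cv2.INTER_CUBIC)[:,:,::-1])
go(0,0,0)
"
```

```text
[{'pixel': [317.2, 133.5], 'score': 0.56}] [{'pixel': [352.7, 178.1], 'score': 0.84}] [{'pixel': [328.2, 234.0], 'score': 0.63}] [{'pixel': [309.3, 170.6], 'score': 0.87}]
to (0, 0, 0) tx -49.42 ty -18.52 tz 23.27 spin 0.000 yaw 0.851 tilt z [-0.0068  0.0013 -1.    ] q [0.34, 0.23, -0.07, 1.28, 0.0, 1.06] pos [466.7 249.1 229.8] w 0.1 F [-0.6 -0.7 -0.4] t 19.1
```

View pics/topz13.png

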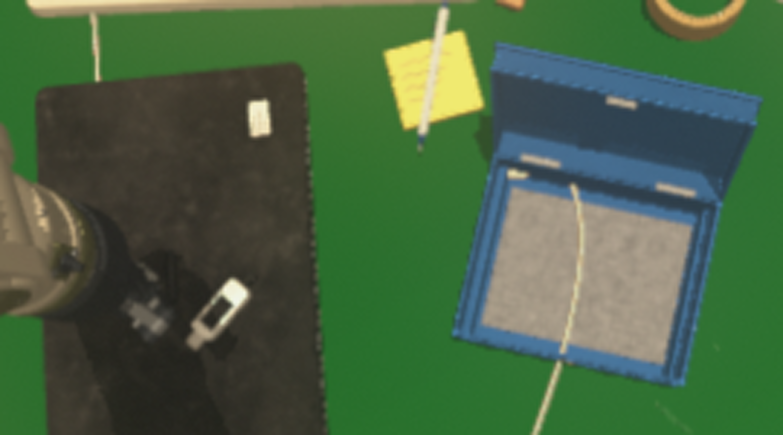

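View pics/sidez13.png

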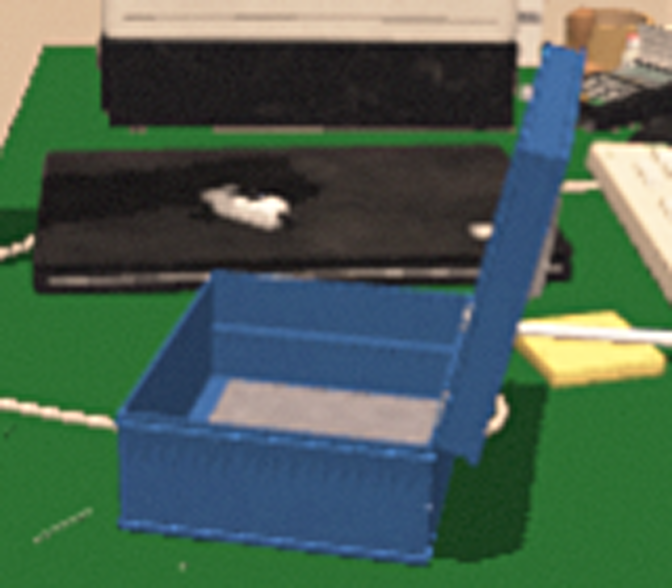

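The stick lies flat on the laptop at about (175,218) in the top image. The box and lid have not moved. Next is the lid: I'll go round its left end, get behind it, and pull its upper edge towards the robot.

```bash
cat >> h.py <<'E'
def bx(x,y,z):
    c,s=np.cos(-.225),np.sin(-.225); return 493+c*x-s*y,-82+s*x+c*y,z
def inbox():
    p=manip.read_state()['tool_pos']; d=p[:2]-[493,-82]; c,s=np.cos(-.225),np.sin(-.225); print('in box frame',round(c*d[0]+s*d[1],1),round(-s*d[0]+c*d[1],1),round(p[2],1))
E
python3 -c "
from h import *
print(tri('top',(317.2,133.5),'side',(352.7,178.1)))
go(*bx(190,170,230),1.346); inbox()"
```

```text
(array([ 622.04871636, -112.95576426,  212.42212607]), np.float64(11.037008579668575))
to (np.float64(716.138961905496), np.float64(41.32478939668873), 230) tx 0.83 ty 32.45 tz -0.22 spin -0.495 yaw 0.851 tilt z [-0.0068  0.0013 -1.    ] q [0.34, 0.23, -0.07, 1.28, 0.0, 1.06] pos [466.7 249.1 229.8] w 0.1 F [-0.6 -0.7 -0.4] t 19.1
in box frame -99.5 316.9 229.8
```

Request:
move_arm(
  deltas=[
    {"tx": 0,"ty": 2,"tz": 0,"spin": -0.05,"jaw": 0},
    {"tx": 0.1,"ty": 5.5,"tz": 0,"spin": -0.1,"jaw": 0},
    {"tx": 0.2,"ty": 9.5,"tz": 0,"spin": -0.15,"jaw": 0},
    {"tx": 0.3,"ty": 13.5,"tz": 0,"spin": -0.2,"jaw": 0},
    {"tx": 0.4,"ty": 17.5,"tz": 0,"spin": -0.25,"jaw": 0},
    {"tx": 0.5,"ty": 21.5,"tz": 0,"spin": -0.3,"jaw": 0},
    {"tx": 0.6,"ty": 25.5,"tz": 0,"spin": -0.36,"jaw": 0},
    {"tx": 0.7,"ty": 29,"tz": 0,"spin": -0.42,"jaw": 0},
    {"tx": 0.8,"ty": 31.5,"tz": 0,"spin": -0.47,"jaw": 0},
    {"tx": 0.8,"ty": 32.5,"tz": 0,"spin": -0.5,"jaw": 0},
    {"tx": 0.8,"ty": 32.5,"tz": 0,"spin": -0.5,"jaw": 0},
  ],
)

```text
time: 20.2
tool_pos: [716.3, 39.2, 224.3]
eef_rot: [0.781, 0.624, -0.004, -0.004]
ft_force: [0.5, -0.6, -0.1]
width: 0.4
```

```bash
python3 -c "
from h import *
go(*bx(190,0,185),1.346); inbox(); snap('top','top14'); snap('side','side14')"
```

```text
to (np.float64(678.2108803430992), np.float64(-124.39020880503163), 185) tx -16.79 ty -0.06 tz 3.95 spin 0.003 yaw 1.349 tilt z [-0.0115  0.0015 -0.9999] q [-0.06, 0.63, 0.52, 1.48, 0.0, 0.16] pos [716.3  39.2 224.3] w 0.4 F [ 0.5 -0.6 -0.1] t 20.2
in box frame 190.6 168.0 224.3
```

View pics/side14.png

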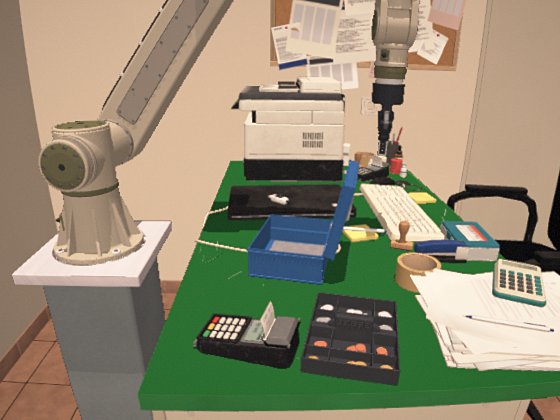

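View pics/top14.png

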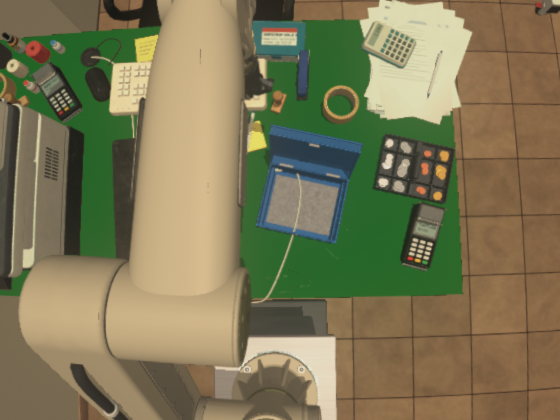

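The gripper is behind and left of the lid. Slide along behind it, lowering to z≈186.

Request:
move_arm(
  deltas=[
    {"tx": -2,"ty": 0,"tz": 0,"spin": 0,"jaw": 0},
    {"tx": -5,"ty": 0,"tz": 0.5,"spin": 0,"jaw": 0},
    {"tx": -8.5,"ty": 0,"tz": 1.5,"spin": 0,"jaw": 0},
    {"tx": -12,"ty": 0,"tz": 2.5,"spin": 0,"jaw": 0},
    {"tx": -15,"ty": 0,"tz": 3.5,"spin": 0,"jaw": 0},
    {"tx": -16.8,"ty": 0,"tz": 3.9,"spin": 0,"jaw": 0},
    {"tx": -16.8,"ty": 0,"tz": 3.9,"spin": 0,"jaw": 0},
  ],
)

```text
time: 21.0
tool_pos: [676.6, -125.1, 186.4]
eef_rot: [0.782, 0.623, -0.004, -0.004]
ft_force: [0.8, 0.3, 0.3]
width: -0.1
```

```bash
python3 -c "
from h import *
go(*bx(150,0,186),1.346); inbox(); im=manip.read_camera('side')
cv2.imwrite('pics/sidez15.png',cv2.resize(im[80:300,200:440],None,fx=2.7,fy=2.7,interpolation=cv2.INTER_CUBIC)[:,:,::-1])"
```

```text
to (np.float64(639.2191160603415), np.float64(-115.46595431976182), 186) tx 0.11 ty -3.86 tz 0.09 spin 0.000 yaw 1.346 tilt z [-0.012   0.0019 -0.9999] q [-0.3, 0.57, 0.32, 1.34, -0.0, -0.07] pos [ 676.6 -125.1  186.4] w -0.1 F [0.8 0.3 0.3] t 21.0
in box frame 188.6 -1.1 186.4
```

View pics/sidez15.png

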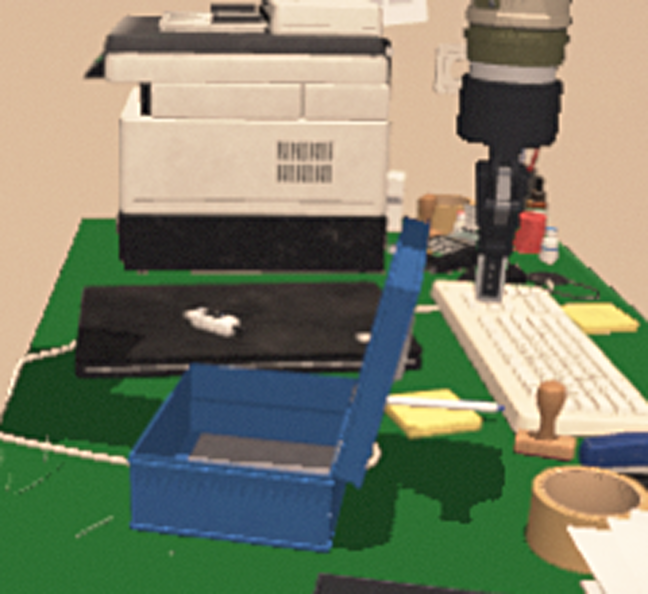

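The finger stands behind the lid's top edge at about (488,280) in the zoom, with a clear gap. Approaching slowly until contact.

Request:
move_arm(
  deltas=[
    {"tx": 0,"ty": -1,"tz": 0,"spin": 0,"jaw": 0},
    {"tx": 0,"ty": -2,"tz": 0,"spin": 0,"jaw": 0},
    {"tx": 0,"ty": -2.6,"tz": 0,"spin": 0,"jaw": 0},
    {"tx": 0,"ty": -3.2,"tz": 0,"spin": 0,"jaw": 0},
    {"tx": 0,"ty": -3.8,"tz": 0,"spin": 0,"jaw": 0},
  ],
)

```text
time: 21.55
tool_pos: [640.3, -114.3, 187.8]
eef_rot: [0.781, 0.624, -0.003, -0.004]
ft_force: [0.0, -0.0, 0.3]
width: 0.4
```

Request:
move_arm(
  deltas=[
    {"tx": 0,"ty": -0.8,"tz": 0,"spin": 0,"jaw": 0},
    {"tx": 0,"ty": -1.6,"tz": 0,"spin": 0,"jaw": 0},
    {"tx": 0,"ty": -2.4,"tz": 0,"spin": 0,"jaw": 0},
  ],
)

```text
time: 21.85
tool_pos: [617.0, -109.0, 188.7]
eef_rot: [0.781, 0.625, -0.003, -0.003]
ft_force: [2.6, -0.3, 1.0]
width: -0.3
```

```bash
python3 -c "
from h import *
inbox(); im=manip.read_camera('side')
cv2.imwrite('pics/sidez16.png',cv2.resize(im[80:300,200:440],None,fx=2.7,fy=2.7,interpolation=cv2.INTER_CUBIC)[:,:,::-1])"
```

```text
in box frame 126.9 1.4 188.7
```

View pics/sidez16.png

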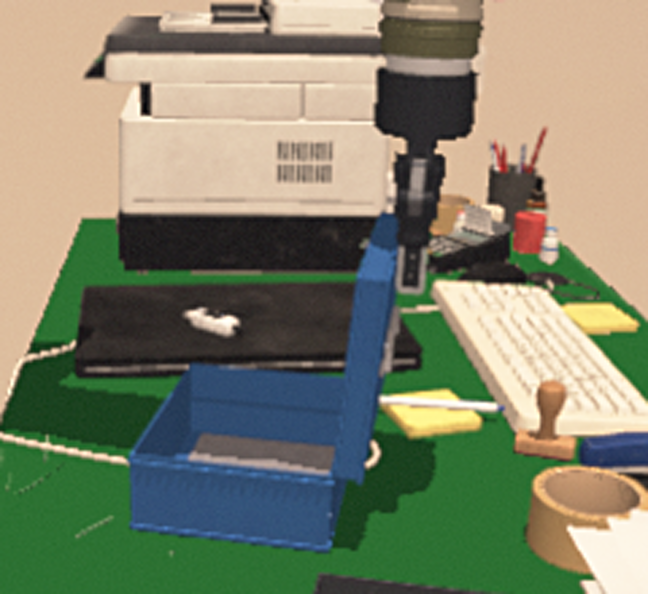

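The lid is following (now slightly past 90°), and the box has not moved. The force is about 2.6 N. Continuing.

Request:
move_arm(
  deltas=[
    {"tx": 0,"ty": -0.8,"tz": 0,"spin": 0,"jaw": 0},
    {"tx": 0,"ty": -1.6,"tz": 0,"spin": 0,"jaw": 0},
    {"tx": 0,"ty": -2.4,"tz": 0,"spin": 0,"jaw": 0},
    {"tx": 0,"ty": -3.2,"tz": 0.1,"spin": 0,"jaw": 0},
    {"tx": 0,"ty": -4,"tz": 0.1,"spin": 0,"jaw": 0},
    {"tx": 0,"ty": -4.8,"tz": 0.2,"spin": 0,"jaw": 0},
  ],
)

```text
time: 22.5
tool_pos: [567.5, -97.7, 186.8]
eef_rot: [0.781, 0.625, -0.004, -0.005]
ft_force: [1.5, 0.1, 1.7]
width: -0.0
```

```bash
python3 -c "
from h import *
inbox(); im=manip.read_camera('side')
cv2.imwrite('pics/sidez17.png',cv2.resize(im[80:300,200:440],None,fx=2.7,fy=2.7,interpolation=cv2.INTER_CUBIC)[:,:,::-1])"
```

```text
in box frame 76.1 1.3 186.8
```

View pics/sidez17.png

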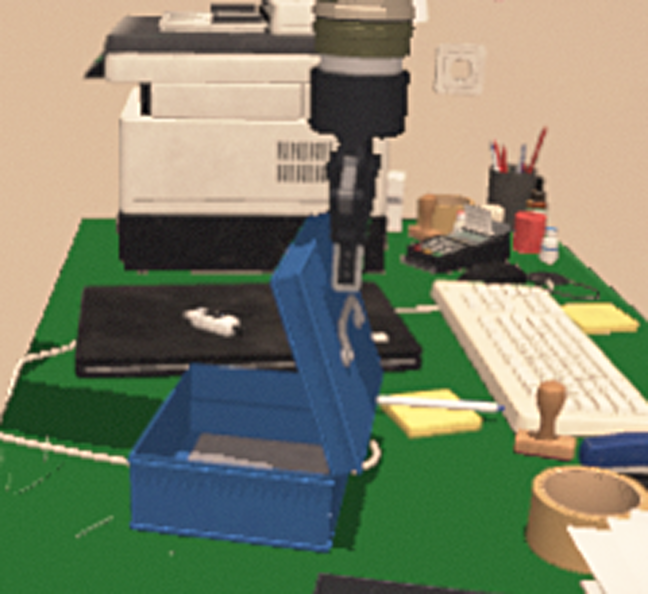

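Request:
move_arm(
  deltas=[
    {"tx": 0,"ty": -0.8,"tz": 0,"spin": 0,"jaw": 0},
    {"tx": 0,"ty": -1.6,"tz": 0,"spin": 0,"jaw": 0},
    {"tx": 0,"ty": -2.4,"tz": 0,"spin": 0,"jaw": 0},
    {"tx": 0,"ty": -3.2,"tz": 0,"spin": 0,"jaw": 0},
    {"tx": 0,"ty": -4,"tz": 0,"spin": 0,"jaw": 0},
  ],
)

```text
time: 23.05
tool_pos: [526.2, -88.3, 187.1]
eef_rot: [0.781, 0.625, -0.004, -0.005]
ft_force: [0.8, 0.5, -0.5]
width: 0.0
```

```bash
python3 -c "
from h import *
inbox(); im=manip.read_camera('side')
cv2.imwrite('pics/sidez18.png',cv2.resize(im[80:300,200:440],None,fx=2.7,fy=2.7,interpolation=cv2.INTER_CUBIC)[:,:,::-1])"
```

```text
in box frame 33.8 1.3 187.1
```

View pics/sidez18.png

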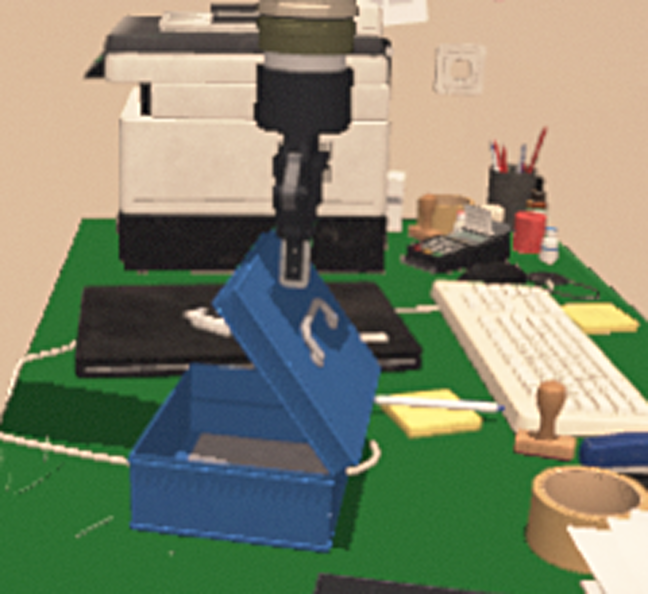

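Request:
move_arm(
  deltas=[
    {"tx": 0,"ty": -0.7,"tz": 0,"spin": 0,"jaw": 0},
    {"tx": 0,"ty": -1.4,"tz": 0.2,"spin": 0,"jaw": 0},
    {"tx": 0,"ty": -2.1,"tz": 0.4,"spin": 0,"jaw": 0},
    {"tx": 0,"ty": -2.6,"tz": 0.6,"spin": 0,"jaw": 0},
    {"tx": 0,"ty": -2.6,"tz": 0.6,"spin": 0,"jaw": 0},
  ],
)

```text
time: 23.6
tool_pos: [498.3, -81.8, 181.2]
eef_rot: [0.781, 0.625, -0.005, -0.007]
ft_force: [0.1, -0.6, 0.1]
width: 0.1
```

```bash
python3 -c "
from h import *
inbox(); im=manip.read_camera('side')
cv2.imwrite('pics/sidez19.png',cv2.resize(im[80:300,200:440],None,fx=2.7,fy=2.7,interpolation=cv2.INTER_CUBIC)[:,:,::-1])"
```

```text
in box frame 5.1 1.4 181.2
```

View pics/sidez19.png

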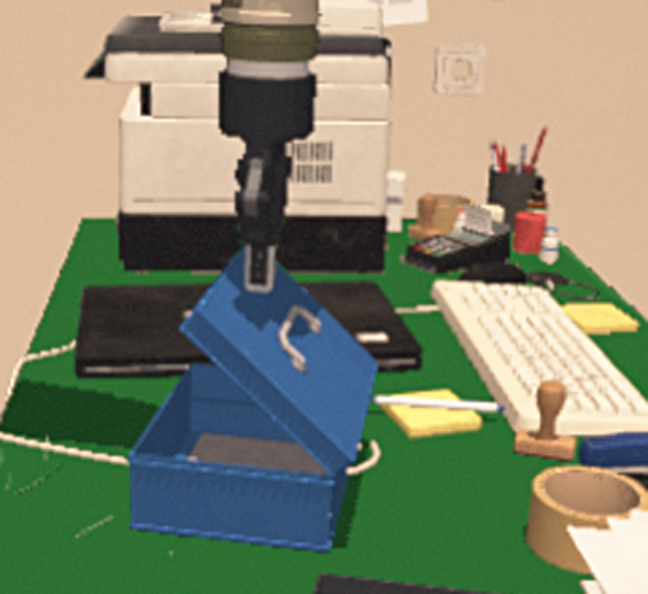

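Request:
move_arm(
  deltas=[
    {"tx": 0,"ty": -0.8,"tz": 0.5,"spin": 0,"jaw": 0},
    {"tx": 0,"ty": -1.5,"tz": 1.2,"spin": 0,"jaw": 0},
    {"tx": 0,"ty": -2,"tz": 2,"spin": 0,"jaw": 0},
    {"tx": 0,"ty": -2,"tz": 2,"spin": 0,"jaw": 0},
    {"tx": 0,"ty": -2,"tz": 2,"spin": 0,"jaw": 0},
    {"tx": 0,"ty": -2,"tz": 2,"spin": 0,"jaw": 0},
  ],
)

```text
time: 24.25
tool_pos: [479.4, -77.6, 161.9]
eef_rot: [0.781, 0.625, -0.005, -0.006]
ft_force: [-0.7, -0.1, 0.7]
width: -0.2
```

```bash
python3 -c "
from h import *
inbox(); im=manip.read_camera('side')
cv2.imwrite('pics/sidez20.png',cv2.resize(im[80:300,200:440],None,fx=2.7,fy=2.7,interpolation=cv2.INTER_CUBIC)[:,:,::-1])"
```

```text
in box frame -14.2 1.2 161.9
```

View pics/sidez20.png

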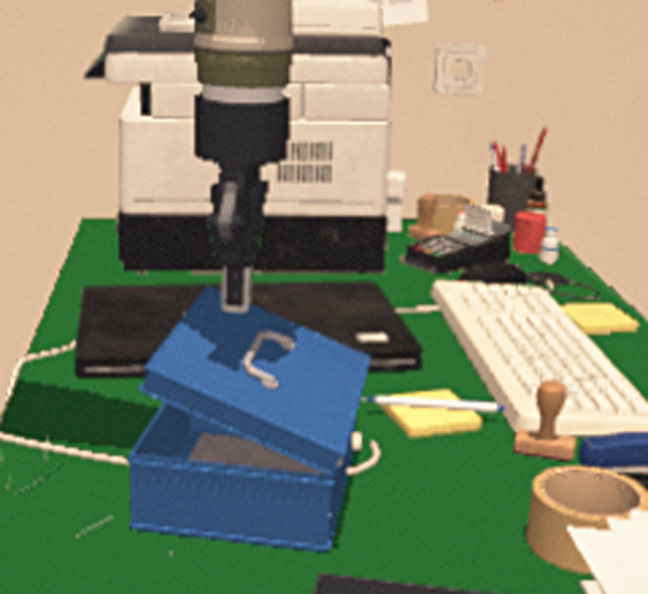

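The lid is sinking on its own, clear of the finger.

Request:
move_arm(
  deltas=[
    {"tx": 0,"ty": -2,"tz": 0,"spin": 0,"jaw": 0},
    {"tx": 0,"ty": -4,"tz": 0,"spin": 0,"jaw": 0},
    {"tx": 0,"ty": -4,"tz": 0,"spin": 0,"jaw": 0},
    {"tx": 0,"ty": -4,"tz": 0,"spin": 0,"jaw": 0},
    {"tx": 0,"ty": -4,"tz": 0,"spin": 0,"jaw": 0},
    {"tx": 0,"ty": -4,"tz": 0,"spin": 0,"jaw": 0},
  ],
)

```text
time: 24.9
tool_pos: [441.5, -69.2, 162.7]
eef_rot: [0.781, 0.625, -0.004, -0.006]
ft_force: [-0.1, 0.5, -0.2]
width: 0.0
```

```bash
python3 -c "
from h import *
inbox(); go(*bx(-60,0,120)); im=manip.read_camera('side')
cv2.imwrite('pics/sidez21.png',cv2.resize(im[80:300,200:440],None,fx=2.7,fy=2.7,interpolation=cv2.INTER_CUBIC)[:,:,::-1])"
```

```text
in box frame -53.1 1.0 162.7
to (np.float64(434.5123535758634), np.float64(-68.61361827209527), 120) tx -0.10 ty -0.63 tz 4.28 spin 0.000 yaw 1.349 tilt z [-0.014   0.0032 -0.9999] q [-0.33, 0.11, -0.38, 1.09, -0.0, -0.11] pos [441.5 -69.2 162.7] w 0.0 F [-0.1  0.5 -0.2] t 24.9
```

View pics/sidez21.png

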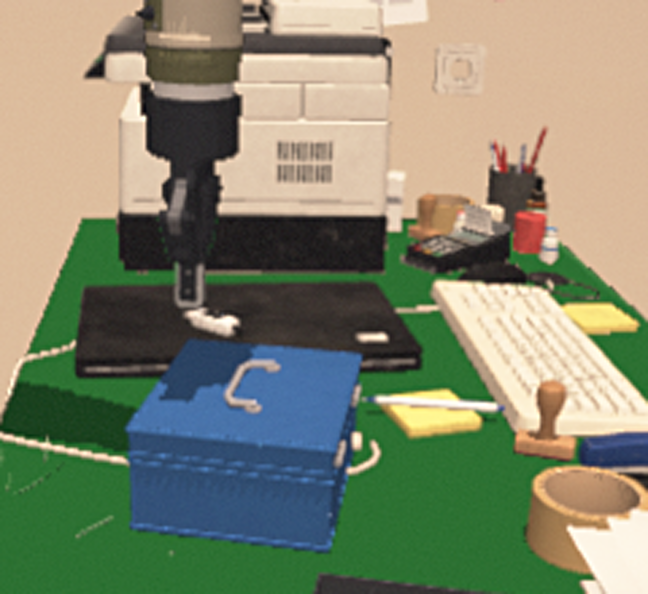

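The lid looks shut. A light touch near its front edge will confirm the height (shut should be 92 mm).

Request:
move_arm(
  deltas=[
    {"tx": 0,"ty": -0.6,"tz": 1.5,"spin": 0,"jaw": 0},
    {"tx": 0,"ty": -0.6,"tz": 3.5,"spin": 0,"jaw": 0},
    {"tx": 0,"ty": -0.6,"tz": 5,"spin": 0,"jaw": 0},
    {"tx": 0,"ty": -0.6,"tz": 6,"spin": 0,"jaw": 0},
    {"tx": 0,"ty": -0.6,"tz": 6.4,"spin": 0,"jaw": 0},
    {"tx": 0,"ty": -0.6,"tz": 6.6,"spin": 0,"jaw": 0},
  ],
)

```text
time: 25.55
tool_pos: [434.6, -67.6, 96.5]
eef_rot: [0.781, 0.625, -0.005, -0.006]
ft_force: [0.4, -1.8, -0.2]
width: 0.3
```

Request:
move_arm(
  deltas=[
    {"tx": 0,"ty": 0,"tz": 0.2,"spin": 0,"jaw": 0},
    {"tx": 0,"ty": 0,"tz": 0.3,"spin": 0,"jaw": 0},
    {"tx": 0,"ty": 0,"tz": 0.3,"spin": 0,"jaw": 0},
  ],
)

```text
time: 25.85
tool_pos: [434.8, -67.7, 93.8]
eef_rot: [0.781, 0.625, -0.004, -0.006]
ft_force: [0.7, 0.3, 0.3]
width: 0.1
```

Request:
move_arm(
  deltas=[
    {"tx": 0,"ty": 0,"tz": 0.1,"spin": 0,"jaw": 0},
    {"tx": 0,"ty": 0,"tz": 0.2,"spin": 0,"jaw": 0},
  ],
)

```text
time: 26.05
tool_pos: [435.1, -67.8, 92.0]
eef_rot: [0.781, 0.625, -0.004, -0.005]
ft_force: [-1.0, -0.1, 5.3]
width: -0.1
```

Request:
move_arm(
  deltas=[
    {"tx": 0,"ty": 0,"tz": 0.1,"spin": 0,"jaw": 0},
    {"tx": 0,"ty": 0,"tz": 0.1,"spin": 0,"jaw": 0},
  ],
)

```text
time: 26.25
tool_pos: [435.1, -67.8, 92.0]
eef_rot: [0.781, 0.625, -0.004, -0.005]
ft_force: [-2.5, 1.3, 8.9]
width: -0.1
```

Contact at 92.0 mm and it does not yield, so the lid is shut. Retreating clear for the final look.

Request:
move_arm(
  deltas=[
    {"tx": 0,"ty": 0,"tz": -1,"spin": 0,"jaw": 0},
    {"tx": 0,"ty": 0,"tz": -4,"spin": 0,"jaw": 0},
    {"tx": 0,"ty": 0,"tz": -8,"spin": 0,"jaw": 0},
    {"tx": 0,"ty": 0,"tz": -13,"spin": 0,"jaw": 0},
    {"tx": -4,"ty": 0,"tz": -16,"spin": 0,"jaw": 0},
    {"tx": -8,"ty": -1,"tz": -17,"spin": 0,"jaw": 0},
    {"tx": -12,"ty": -2,"tz": -17,"spin": 0,"jaw": 0},
    {"tx": -16,"ty": -2,"tz": -17,"spin": 0,"jaw": 0},
    {"tx": -20,"ty": -2,"tz": -17,"spin": 0,"jaw": 0},
    {"tx": -24,"ty": -2,"tz": -17,"spin": 0,"jaw": 0},
    {"tx": -28,"ty": -2,"tz": -17,"spin": 0,"jaw": 0},
    {"tx": -28,"ty": -2,"tz": -17,"spin": 0,"jaw": 0},
  ],
)

```text
time: 27.45
tool_pos: [355.4, -341.4, 262.3]
eef_rot: [0.782, 0.623, -0.005, -0.004]
ft_force: [-0.7, 1.1, -0.1]
width: -0.2
```

```bash
python3 -c "
from h import *
snap('top','top22');snap('side','side22');go(0,0,0)
e=manip.mark_of('top','stick_center')[:1];print(e, [atz('top',x['pixel'],35) for x in e])
"
```

```text
to (0, 0, 0) tx 25.02 ty -41.83 tz 26.81 spin 0.000 yaw 1.347 tilt z [-0.013   0.0034 -0.9999] q [-0.92, 0.15, -0.09, 1.34, -0.01, -0.69] pos [ 355.8 -337.6  262.3] w 0.1 F [0.3 0.2 0.4] t 27.55
[{'pixel': [173.5, 216.4], 'score': 0.76}] [array([464.51597727, 256.04503686,  35.        ])]
```

View pics/top22.png

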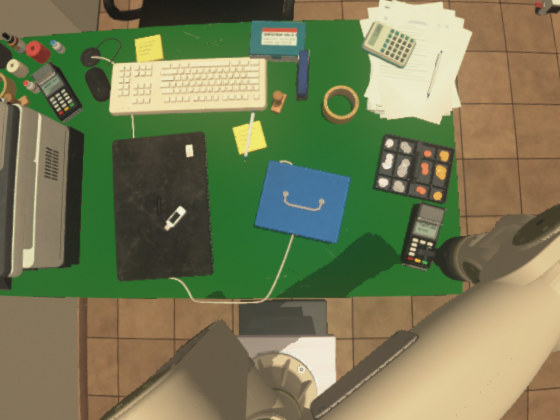

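View pics/side22.png

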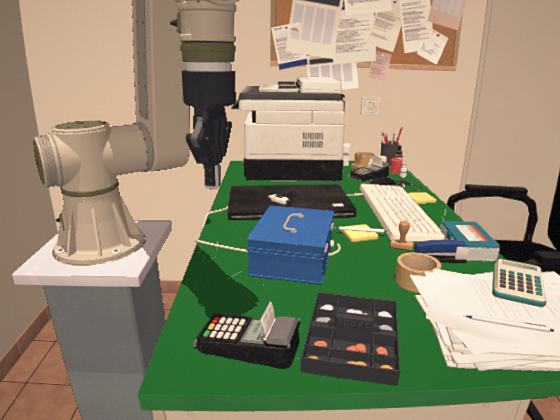

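All in place: box shut at (303,202) in the top view, stick on the laptop at (174,217), tray beside the terminal at (415,168). The robot is in free air at z≈262.

```bash
python3 -c "
from h import *
print(manip.sign_off())"
```

```text
the job is handed in; nothing more can be done
None
```

The desk is set up and the job is handed in at about 27.6 s of the 72 s allowed.

- **Coin tray:** I lifted it straight up out of the box and kept it level. It stands on the desk just beyond the card terminal, about 1 cm clear by calculation, with every coin still in its cup.
- **USB stick:** I took it out of the box and laid it flat on the closed laptop. The last network reading puts it at about (465, 256), well inside the laptop's edges.
- **Lid:** I drew it forward from behind with about 2–3 N until it sank shut by itself. A light touch of up to 9 N near its front edge met it at 92.0 mm, as it should be when shut, and it did not give.
- **Everything else:** The last two pictures show the box, terminal, laptop and other things where they were. The arm hangs clear with nothing in the gripper.

Checks that disagreed:
- The two cameras put the box about 7 mm apart along x. I used a value in between, and the grip on the tray bore it out.
- One network reading for the stick fell on the hinge, and one for the tray on the laptop. I discarded both after comparing them with the picture.
- One move call was refused for missing keys, and nothing moved.

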